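Unload the seal-ring mould and hang the castings

ROBOT

A 6-joint arm with a two-finger parallel gripper is mounted at the origin on the work surface. World frame = base frame: x ahead of the robot, y to its left, z up, the work surface at z = 0. Lengths are in m, angles in degrees, forces in N, time in s.
With the tool pointing down it reaches from about 0.4 to 0.825 m from the base axis. Payload 7 kg.
Tool frame: the origin (TCP) lies at the very end of the fingers, on their centre line; the grasp point (between the pads) lies 19 mm behind it; x points along the fingers, y is the direction in which the jaws open and shut, and the axes are right-handed (so a half turn about x gives the same grasp; the last joint's range is limited). The gripper opens to 88 mm and grips with 3 to 60 N. Pads are 19 mm wide; open, the fingers measure 130 mm over their backs; the gripper's body (78 mm by 193 mm) begins 47 mm behind the grasp point.
Start: joints at [84.231, 20.546, 0.682, 0, -70.136, -16.507], TCP at [0.256, 0.625, 0.227] pointing down, gripper open.
Joint ranges: [-176.03, 176.03], [-82.01, 121.73], [-58.28, 71.71], [-173.87, 95.51], [-174.79, -0.11], [-173.66, 173.66]. Speed limits (degrees/s): [136.94, 136.94, 172.46, 180, 180, 180].

INTERFACE

Orientations are given as [roll, pitch, yaw] about the fixed x, y, z axes, in that order (R = Rz(yaw) Ry(pitch) Rx(roll)).
In Python, from plant import * gives the robot as it stands. The module is installed in compiled form; this text tells all that it offers.
- The arm moves only by the shell command python3 -m creep 'ROWS' [FORCE]. ROWS is a JSON object of lists of equal length, an entry for each row: "jaw": the closure, from -1 (fully open) to 1 (shut); "translation": the shift along the tool's x, y, z in m, a list of three; "roll": the turn about the tool's x in rad. A call has exactly 10 rows; each row shifts and turns the commanded pose from where the row before left it, along the tool's axes as they then stand; what a row does not reach is not made up. A row lasts 1/10 s, in which the tool goes at most 50 mm and 8.59 degrees, less where a joint would pass 70% of its speed; a pose out of reach is approached as far as the arm can. A call with a gripper value outside its range is refused whole. The fingers move at their own pace and stop on an object; FORCE is the grip in N (left out, the last holds). Time passes only in rows, so rows that do not move let the fingers close, or fill a call up. It gives the time, the measured TCP pose, the force and the opening at its end, in the units of the state.
- get_state(): the state, without advancing time (a new reading comes with each control period).
- capture(name): name is "scene" or "top"; returns a dict with "image" (480x640x3 uint8, red, green, blue), "fovy" (degrees; the focal length in pixels is half the picture's height over the tangent of half this angle, whatever the lens; pixels are square), "cx", "cy" (the principal point, pixels), "D" ([k1, k2, p1, p2, k3] as OpenCV has them; the pictures are not rectified), "pose" (4x4, takes a point from camera to world coordinates). Camera axes: x right, y up, looking along -z (the intrinsics and any distortion apply to the point x, -y, -z); pixel columns grow to the right and rows downward; lengths in m; the calibration is good to about 2 mm. A picture is of the moment at which its call begins. There is no depth.
- close_job(): hands the job in, once; it reports no verdict.
The state is a dict: "time_s": time; "joints": joint angles; "qd": joint speeds; "joint_torque": joint torques, N m; "tcp_pos": TCP position; "eef_rot": TCP orientation; "contact_force": force on the tool from outside, world axes, zero at the start; "moment": the same for the moment, N m; "gripper_width": finger opening in m.
Only numpy, scipy, OpenCV 4.12 (cv2) and the standard library are available. Lean on these libraries where they do the work, as an engineer would, in place of code of your own. Each camera call takes 0.05 s, during which the arm holds its last target.

TASK

Stand the iron weight from the shut mould on the cork mat, the whole of it on the mat, then swing the mould's lid over past upright so that it stays open by itself. With the lid open, take out every orange ring and hang each by its bore on a peg of its own, slid right down to the rail of the rack, then shut the lid fully again; leave the other things on the bench alone.

Things in the scene. Friction and masses are not known exactly. Their poses are not given: they have to be found in the camera images.
- mould_mid (a point): centre of the top (parting) face, 40 mm above the bench, of the lower half of a hinged two-half aluminium mould fixed to the bench, 280 x 200 mm. x along the hinge, y from hinge side to handle side, z up. Four round pockets, 8 mm deep, centres at x = +-84, y = +-46 mm; the rings' tails lie on this face and point to the middle line x = 0 (their ends 6 mm from it)
- hinge_mid (a point): middle of the hinge axis of the mould's lid: 108 mm towards -y from mould_mid, same height (40 mm above the bench), same axes; the axis runs along x
- lid (a joint): angle of the mould's upper half, the lid (cast-aluminium shell 280 x 200 x 32 mm, 0.7 kg): 0 = shut, 1.57 = upright, 1.92 = leaning back against its stop. No spring: below 1.57 it falls shut when let go, beyond that it falls back and stays open
- lid_handle (a point): middle of the lid's handle: a red round bar 10 mm thick, 120 mm long, parallel to the hinge, its centre line 35 mm off the lid's free edge (a 30 mm gap). With the lid shut it is 243 mm out (y) and 22 mm up from the hinge axis, 62 mm above the bench; it turns with the lid about the hinge, and so do its axes (x along the bar)
- weight_knob (a point): centre of the knob (28 mm across, 26 mm high) of a round iron weight: base 80 mm across and 24 mm high, 66 mm high over all, about 0.85 kg. The point is 53 mm above its underside, 13 mm below its top. It starts on the shut lid, whose top is 72 mm above the bench. z up along its axis
- mat_top (a point): centre of the upper face of a square cork mat, 170 x 170 mm, 4 mm thick, fixed to the bench; x and y along its edges
- ring1_mid (a point): centre of an orange moulded seal ring (hard plastic, 80 g): 80 mm outside, 50 mm bore, 18 mm high; z along its axis. A straight runner tail, 12 mm wide and 10 mm high, sticks out along +x from 38 to 78 mm; the tail's centre is at x = 57, z = +4 mm from this point. In the mould the lower 8 mm of the ring are in the pocket; the tail is all above the face. May be absent
- ring2_mid (a point): another such ring with its tail, same sizes and axes; may be absent
- ring3_mid (a point): another such ring with its tail, same sizes and axes; may be absent
- ring4_mid (a point): another such ring with its tail, same sizes and axes; may be absent
- peg1_root (a point): root, on the rail, of one of four round steel pegs, 12 mm thick with a round end, 90 mm apart along the wooden rail of a rack fixed to the bench. Rack axes: x from the pegs to the rail, y along the rail, z up. The root is 150 mm above the bench; the peg rises from it at 45 degrees, towards -x, to its tip 64 mm out and 64 mm up. A ring let go on a peg slides to the root and hangs
- peg2_root (a point): root of the next peg, same sizes and axes
- peg3_root (a point): root of the next peg, same sizes and axes
- peg4_root (a point): root of the next peg, same sizes and axes
- mallet: hammer, 240 mm long, lying; not part of the job, leave alone
- wax_tin: round tin with a yellow label, 68 mm across, 45 mm high; origin under its centre; not part of the job, leave alone
- resin_jar: jar with a blue cap, 84 mm across, 120 mm high; origin under its centre; not part of the job, leave alone
- brush: brush, 190 mm long, lying; not part of the job, leave alone
- spatula: spatula, 200 mm long, lying; not part of the job, leave alone
- mix_cup: white open cup, 80 mm across, 100 mm high; origin under its centre; not part of the job, leave alone
- tape_roll: blue roll of tape, 100 mm across, 25 mm high, lying flat; origin under its centre; not part of the job, leave alone
Not all that is in view belongs to the job. What is shaped like the part that bears weight_knob but purple is not meant.

How it is judged:
By the outcome, as a careful person would: the job done as asked, in the order asked, and still so for the second after the job is handed in, with the robot touching nothing.
Of ring1, ring2, ring3, ring4 only 2 to 4 are there at a start; the rules pass over those that are not, and their reading is None.
At some moment in a run one of weight may be knocked a few centimetres aside while the robot is not near it.
Once in a run the grip may slacken for a moment while it holds something.
It also fails if it takes over 210 s, if anything falls off the work surface, if the arm or the gripper's body presses on something with over 40 N, if the wrist force passes 120 N, or if a joint passes its speed limit or range.

## Working session

There is one attempt and no reset: what is moved stays moved. The work goes in short steps, Python scripts to look and compute and a shell command to move; the robot and the scene stay as the last step left them, time stands still between calls to the robot, and variables do not carry over. Pictures are saved under pics/ and viewed, and the job is handed in when it is done.

```bash
ls; mkdir -p pics; python3 - <<'E'
from plant import *
import cv2,json
s=get_state();print(s)
for n in ("scene","top"):
    c=capture(n);cv2.imwrite(f"pics/{n}0.png",c["image"][:,:,::-1]);print(n,c["fovy"],c["cx"],c["cy"],c["D"],c["pose"])
E
```

```text
pics
{'time_s': 0.0, 'joints': array([ 8.42308265e+01,  2.05902033e+01,  6.33117214e-01, -1.96716737e-02,
       -7.01360862e+01, -1.65094485e+01]), 'qd': array([ 0.02710603,  0.09710542,  0.01416552,  0.03744251, -0.02023424,
       -0.06163911]), 'joint_torque': array([-2.07930789e-03, -5.82718277e+01,  2.93066365e+01,  6.99753195e+00,
        7.07507323e-03, -1.52584389e-04]), 'tcp_pos': array([0.25571345, 0.62415135, 0.22563302]), 'eef_rot': array([  95.28486291,   89.90500966, -107.00045835]), 'contact_force': array([-0.06790152,  0.54989509,  0.1067528 ]), 'moment': array([-0.07265318, -0.02889393,  0.01861054]), 'gripper_width': 0.08789319122674215}
scene 43.613638960300364 316.1047374998714 235.2919003124711 [-0.17979011  0.          0.          0.          0.        ] [[-0.60426259 -0.66111589  0.44473869  1.14304609]
 [ 0.7967466  -0.50684736  0.32909059  0.53014527]
 [ 0.00784762  0.55320117  0.83301073  1.33378367]
 [ 0.          0.          0.          1.        ]]
top 48.25734353027905 327.0675515235154 247.88676990512622 [-0.15938755  0.          0.          0.          0.        ] [[-0.02699945  0.98297492 -0.18174525  0.21103025]
 [-0.99952755 -0.02387535  0.01935584  0.04683719]
 [ 0.01468707  0.18218198  0.98315513  1.61901907]
 [ 0.          0.          0.          1.        ]]
```

View pics/scene0.png

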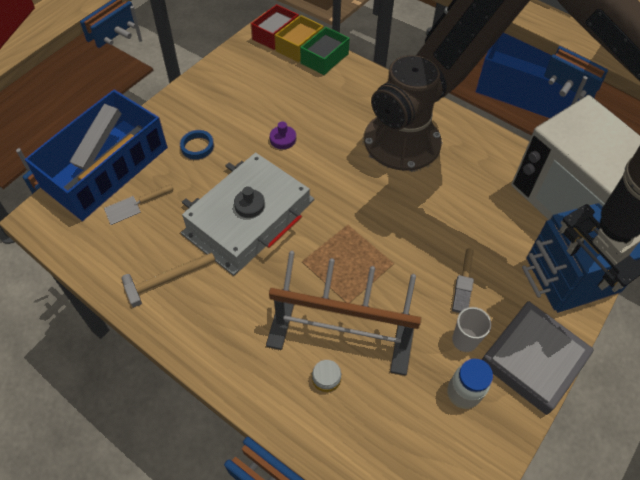

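View pics/top0.png

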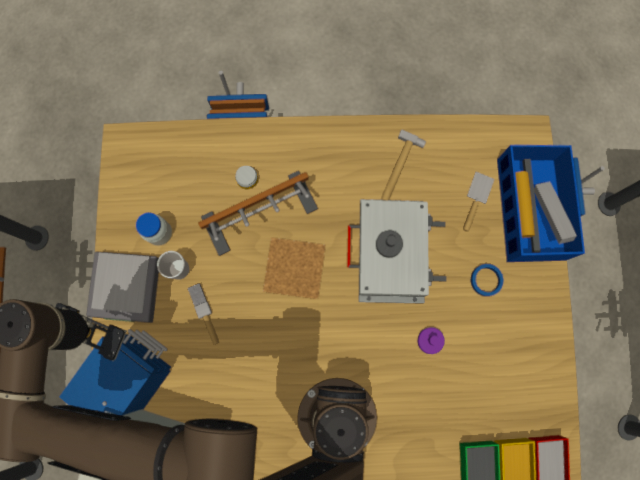

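The scene view shows the dark iron weight on the lid (249,203) and a purple decoy (283,135). The mat is at (348,263), the rack at (345,315), and the handle is red at (284,232). In the top view the weight is at (390,243), the mat at (295,268), the handle at (350,246) and the rack at (255,205).

```bash
cat > h.py <<'E'
from plant import *
import cv2,numpy as np
def K(c):
    f=240/np.tan(np.radians(c["fovy"])/2); return np.array([[f,0,c["cx"]],[0,f,c["cy"]],[0,0,1.]])
def ray(c,px):
    u=cv2.undistortPoints(np.array(px,float).reshape(-1,1,2),K(c),np.array(c["D"])).reshape(-1,2)
    d=np.c_[u[:,0],-u[:,1],-np.ones(len(u))]@c["pose"][:3,:3].T
    return c["pose"][:3,3],d
def onz(c,px,z):
    o,d=ray(c,px); return o+d*((z-o[2])/d[:,2])[:,None]
def tri(cs,ps):
    A=np.zeros((3,3));b=np.zeros(3);L=[]
    for c,p in zip(cs,ps):
        o,d=ray(c,p);d=d[0]/np.linalg.norm(d[0]);P=np.eye(3)-np.outer(d,d);A+=P;b+=P@o;L.append((o,P))
    x=np.linalg.solve(A,b);return x,[np.linalg.norm(P@(x-o))for o,P in L]
def proj(c,X):
    X=np.atleast_2d(X);R=c["pose"][:3,:3];Y=(X-c["pose"][:3,3])@R;Y=Y*[1,-1,-1]
    return cv2.projectPoints(Y,np.zeros(3),np.zeros(3),K(c),np.array(c["D"]))[0].reshape(-1,2)
def crop(c,x0,y0,w,h,s,name):
    im=cv2.resize(c["image"][y0:y0+h,x0:x0+w,::-1],None,fx=s,fy=s,interpolation=cv2.INTER_CUBIC);cv2.imwrite("pics/"+name,im)
def blob(c,f):
    hsv=cv2.cvtColor(c["image"],cv2.COLOR_RGB2HSV).astype(int);m=f(hsv).astype(np.uint8)
    n,l,st,ce=cv2.connectedComponentsWithStats(m);return [(st[i],ce[i],(l==i)) for i in range(1,n) if st[i][4]>25]
E
python3 - <<'E'
from h import *
t=capture("top");s=capture("scene")
crop(t,190,160,270,160,2.9,"t1.png")
crop(s,170,140,270,240,2.5,"s1.png")
E
```

```text
(no output)
```

View pics/t1.png

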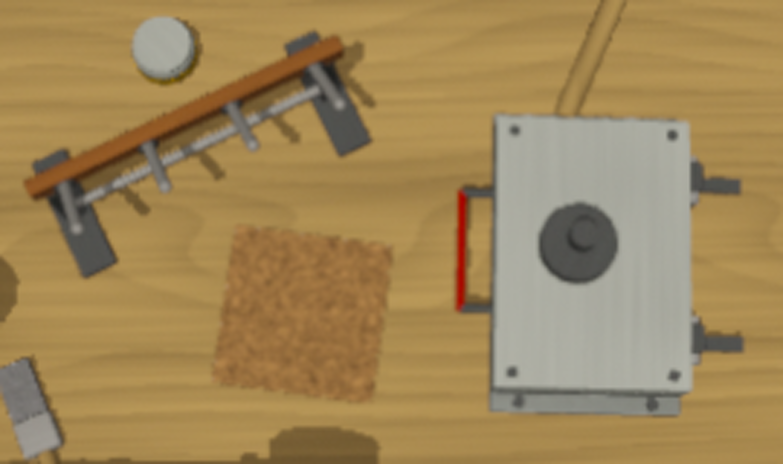

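View pics/s1.png

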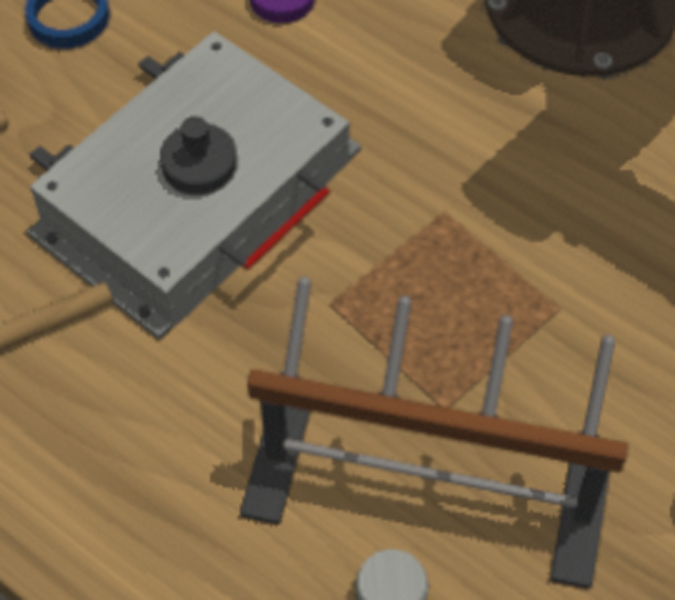

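```bash
python3 - <<'E'
from h import *
np.set_printoptions(precision=4,suppress=True)
t=capture("top");s=capture("scene")
T=lambda p:np.array(p)/2.9+[190,160]
S=lambda p:np.array(p)/2.5+[170,140]
lt=onz(t,T([(495,114),(692,122),(690,391),(493,387)]),.072);print("lid top",lt,lt.mean(0))
print([np.linalg.norm(lt[i]-lt[(i+1)%4]) for i in range(4)])
ls=onz(s,S([(163,293),(33,190),(213,33),(350,123)]),.072);print("scene",ls,ls.mean(0))
m=onz(t,T([(235,225),(393,242),(373,402),(213,383)]),.004);print("mat",m.mean(0),[np.linalg.norm(m[i]-m[(i+1)%4]) for i in range(4)],np.degrees(np.arctan2(*(m[0]-m[1])[1::-1])))
ms=onz(s,S([(445,213),(558,308),(447,408),(331,304)]),.004);print("mat s",ms.mean(0))
print("knob top t",onz(t,T([(584,233)]),.138),"s",onz(s,S([(195,125)]),.138))
print("handle",onz(t,T([(463,190),(461,310)]),.062),onz(s,S([(246,264),(327,190)]),.065))
for a,b in zip([(77,229),(165,187),(255,145),(340,103)],[(608,341),(506,320),(404,300),(304,282)]):
    print("tip",*tri((t,s),(T(a),S(b))))
for p in [(50,187),(150,137),(237,95),(325,52)]: print("rail",onz(t,T([p]),.16))
E
```

```text
lid top [[ 0.6425 -0.0883  0.072 ]
 [ 0.63   -0.2934  0.072 ]
 [ 0.3506 -0.2741  0.072 ]
 [ 0.3604 -0.0754  0.072 ]] [ 0.4959 -0.1828  0.072 ]
[np.float64(0.20551012156046386), np.float64(0.2800308350184846), np.float64(0.1989156365038851), np.float64(0.2823842040369005)]
scene [[ 0.6428 -0.0877  0.072 ]
 [ 0.6316 -0.2789  0.072 ]
 [ 0.3537 -0.2694  0.072 ]
 [ 0.3618 -0.0703  0.072 ]] [ 0.4975 -0.1766  0.072 ]
mat [0.4506 0.1155 0.004 ] [np.float64(0.1686572821313262), np.float64(0.1708288454922935), np.float64(0.16805791714927293), np.float64(0.16937436746275691)] 82.3522324689803
mat s [0.45   0.1217 0.004 ]
knob top t [[ 0.5021 -0.1649  0.138 ]] s [[ 0.4999 -0.1618  0.138 ]]
handle [[ 0.565  -0.053   0.062 ]
 [ 0.4405 -0.0466  0.062 ]] [[ 0.5633 -0.0474  0.065 ]
 [ 0.4419 -0.0389  0.065 ]]
tip [0.5021 0.3169 0.2121] [np.float64(0.0013603751591225914), np.float64(0.0013603751591224785)]
tip [0.5394 0.2347 0.2139] [np.float64(0.0015452784287323723), np.float64(0.0015452784287324735)]
tip [0.5771 0.1514 0.2136] [np.float64(0.002438271253769849), np.float64(0.0024382712537698767)]
tip [0.6157 0.071  0.2141] [np.float64(0.0021252246546176862), np.float64(0.0021252246546177014)]
rail [[0.5557 0.3526 0.16  ]]
rail [[0.603  0.2553 0.16  ]]
rail [[0.6431 0.1704 0.16  ]]
rail [[0.6848 0.0838 0.16  ]]
```

```bash
cat > g.py <<'E'
# usage: python3 g.py x y z yaw  -> local move from the current pose to TCP target (jaw axis at world yaw deg, mod 180)
from h import *
import sys
from scipy.spatial.transform import Rotation as Ro
np.set_printoptions(precision=4,suppress=True)
s=get_state();R=Ro.from_euler('xyz',s["eef_rot"],degrees=True).as_matrix()
jy=np.degrees(np.arctan2(R[1,1],R[0,1]))
print("t%.1f"%s["time_s"],"tcp",s["tcp_pos"],"x",R[:,0],"jaw yaw %.2f"%jy,"j",s["joints"].round(1),"w%.4f"%s["gripper_width"],"F",s["contact_force"].round(1))
if len(sys.argv)>3:
    tg=np.array(list(map(float,sys.argv[1:4])));d=tg-s["tcp_pos"];yaw=jy
    if len(sys.argv)>4:
        dy=(float(sys.argv[4])-jy+90)%180-90;yaw=jy+dy
        print("roll %.4f rad = %.1f deg"%(-np.radians(dy),-dy),"n>=%.1f"%(abs(dy)/8.59))
        R=Ro.from_euler('z',dy,degrees=True).as_matrix()@R
    print("local after roll",R.T@d,"world",d,"rows>=%.1f"%(np.linalg.norm(d)/.05))
    print("axes y",R[:2,1],"z",R[:2,2])
E
python3 g.py 0.501 -0.1635 0.30 87
```

```text
t0.3 tcp [0.2558 0.6245 0.2262] x [-0.0001 -0.0005 -1.    ] jaw yaw -112.28 j [ 84.2  20.6   0.7  -0.  -70.1 -16.5] w0.0874 F [-0.6  0.7  0.3]
roll -0.3365 rad = -19.3 deg n>=2.2
local after roll [-0.0733  0.7741 -0.2861] world [ 0.2452 -0.788   0.0738] rows>=16.6
axes y [-0.0523 -0.9986] z [-0.9986  0.0523]
```

```bash
python3 -m creep '{"jaw":[-1,-1,-1,-1,-1,-1,-1,-1,-1,-1],"translation":[[-0.025,0,0],[-0.025,0,0],[-0.024,0,0],[0,0.045,-0.0165],[0,0.045,-0.0165],[0,0.045,-0.0165],[0,0.045,-0.0165],[0,0.045,-0.0165],[0,0.045,-0.0165],[0,0.045,-0.0165]],"roll":[-0.112,-0.112,-0.112,0,0,0,0,0,0,0]}' 20
python3 g.py 0.501 -0.1635 0.30 87
```

```text
time_s: 1.3
tcp_pos: [0.3547, 0.302, 0.3008]
eef_rot: [-116.1, 90.0, 60.9]
contact_force: [1.2, 0.3, 0.6]
gripper_width: 0.0874
t1.3 tcp [0.3547 0.302  0.3008] x [ 0.0004  0.0007 -1.    ] jaw yaw -93.00 j [ 64.7  -2.2 -17.4   0.  -74.8  22.3] w0.0874 F [1.2 0.3 0.6]
roll 0.0000 rad = 0.0 deg n>=0.0
local after roll [ 0.0005  0.4572 -0.1705] world [ 0.1463 -0.4655 -0.0008] rows>=9.8
axes y [-0.0523 -0.9986] z [-0.9986  0.0523]
```

```bash
python3 -m creep '{"jaw":[-1,-1,-1,-1,-1,-1,-1,-1,-1,-1],"translation":[[0,0.0457,-0.017],[0,0.0457,-0.017],[0,0.0457,-0.017],[0,0.0457,-0.017],[0,0.0457,-0.017],[0,0.0457,-0.017],[0,0.0457,-0.017],[0,0.0457,-0.017],[0,0.0457,-0.017],[0,0.0457,-0.017]],"roll":[0,0,0,0,0,0,0,0,0,0]}'
python3 g.py 0.501 -0.1635 0.106 87
python3 - <<'E'
from h import *
t=capture("top");s=capture("scene")
a=cv2.resize(t["image"][180:320,330:470,::-1],None,fx=2.8,fy=2.8,interpolation=2);b=cv2.resize(s["image"][140:280,170:310,::-1],None,fx=2.8,fy=2.8,interpolation=2)
cv2.imwrite("pics/w1.png",np.hstack([a,b]))
E
```

```text
time_s: 2.3
tcp_pos: [0.5004, -0.1636, 0.3008]
eef_rot: [-170.7, 90.0, 6.3]
contact_force: [1.8, 1.0, 0.2]
gripper_width: 0.0875
t2.3 tcp [ 0.5004 -0.1636  0.3008] x [ 0.0008  0.0001 -1.    ] jaw yaw -93.03 j [  3.3   4.  -11.   -0.  -74.9  83.7] w0.0875 F [1.8 1.  0.2]
roll -0.0006 rad = -0.0 deg n>=0.0
local after roll [ 0.1948 -0.0001 -0.0004] world [ 0.0006  0.0001 -0.1948] rows>=3.9
axes y [-0.0523 -0.9986] z [-0.9986  0.0523]
```

View pics/w1.png

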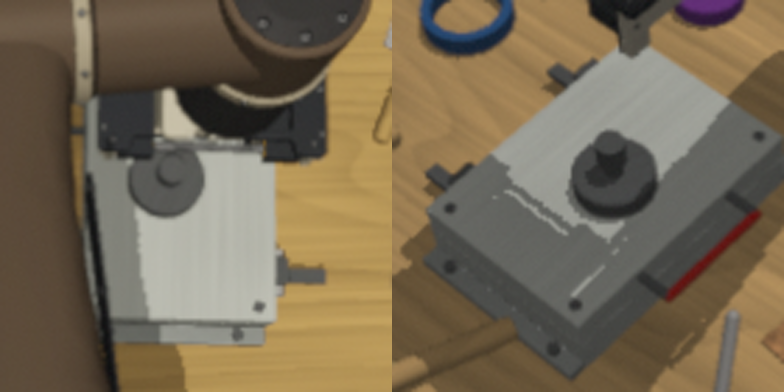

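The dark weight (top crop (166,182), scene crop (613,170)) is unmoved. It fits the description as the grey-black iron weight on the lid, and the purple one on the bench is the decoy.

```bash
python3 -m creep '{"jaw":[-1,-1,-1,-1,-1,-1,1,1,1,1],"translation":[[0.045,0,-0.0004],[0.045,0,0],[0.045,0,0],[0.035,0,0],[0.025,0,0],[0,0,0],[0,0,0],[0,0,0],[0,0,0],[0,0,0]],"roll":[0,0,0,0,0,0,0,0,0,0]}' 40
python3 g.py
```

```text
time_s: 3.4
tcp_pos: [0.5014, -0.1614, 0.1068]
eef_rot: [-175.7, 89.9, 1.3]
contact_force: [0.2, -0.0, 0.4]
gripper_width: 0.0609
t3.4 tcp [ 0.5014 -0.1614  0.1068] x [ 0.0023  0.0001 -1.    ] jaw yaw -93.02 j [  3.5  13.1 -27.2   0.  -49.5  83.5] w0.0609 F [ 0.2 -0.   0.4]
```

```bash
python3 -m creep '{"jaw":[1,1,1,1,1,1,1,1,1,1],"translation":[[0,0,0],[0,0,0],[0,0,0],[0,0,0],[0,0,0],[0,0,0],[0,0,0],[-0.01,0,0],[-0.03,0,0],[-0.03,0,0]],"roll":[0,0,0,0,0,0,0,0,0,0]}' 40
python3 g.py 0.44 0.117 0.165 87
```

```text
time_s: 4.4
tcp_pos: [0.4989, -0.1607, 0.1747]
eef_rot: [-13.5, 89.7, 163.5]
contact_force: [1.7, 0.3, -8.8]
gripper_width: 0.0272
t4.4 tcp [ 0.4989 -0.1607  0.1747] x [-0.0046  0.0014 -1.    ] jaw yaw -93.06 j [  3.5   8.9 -22.3  -0.1 -59.1  83.5] w0.0272 F [ 1.7  0.3 -8.8]
roll -0.0010 rad = -0.1 deg n>=0.0
local after roll [ 0.0104 -0.2742  0.0733] world [-0.0589  0.2777 -0.0097] rows>=5.7
axes y [-0.0523 -0.9986] z [-0.9986  0.0523]
```

```bash
python3 -m creep '{"jaw":[1,1,1,1,1,1,1,1,1,1],"translation":[[0,-0.02,0.006],[0,-0.035,0.01],[0,-0.04,0.011],[0,-0.045,0.012],[0,-0.045,0.012],[0,-0.04,0.011],[0,-0.03,0.007],[0,-0.019,0.004],[0,0,0],[0,0,0]],"roll":[0,0,0,0,0,0,0,0,0,0]}'
python3 g.py 0.44 0.117 0.039 87
```

```text
time_s: 5.4
tcp_pos: [0.4409, 0.1164, 0.1748]
eef_rot: [11.2, 89.9, -171.7]
contact_force: [-0.7, -0.4, -8.8]
gripper_width: 0.0273
t5.4 tcp [0.4409 0.1164 0.1748] x [-0.0023 -0.0003 -1.    ] jaw yaw -92.96 j [ 39.6   2.1 -30.   -0.1 -57.9  47.5] w0.0273 F [-0.7 -0.4 -8.8]
roll 0.0007 rad = 0.0 deg n>=0.0
local after roll [ 0.1358 -0.0006  0.0007] world [-0.0009  0.0006 -0.1358] rows>=2.7
axes y [-0.0523 -0.9986] z [-0.9986  0.0523]
```

```bash
python3 -m creep '{"jaw":[1,1,1,1,1,1,1,1,1,1],"translation":[[0.03,0,0],[0.04,0,0],[0.03,0,0],[0.02,0,0],[0.008,0,0],[0.003,0,0],[0.002,0,0],[0.001,0,0],[0.001,0,0],[0,0,0]],"roll":[0,0,0,0,0,0,0,0,0,0]}'
python3 g.py
```

```text
time_s: 6.4
tcp_pos: [0.4425, 0.1163, 0.0411]
eef_rot: [-138.9, 89.9, 38.0]
contact_force: [-0.6, -0.1, -7.9]
gripper_width: 0.0275
t6.4 tcp [0.4425 0.1163 0.0411] x [ 0.0009  0.0007 -1.    ] jaw yaw -93.02 j [ 39.5  12.6 -39.7   0.  -37.6  47.5] w0.0275 F [-0.6 -0.1 -7.9]
```

```bash
python3 -m creep '{"jaw":[1,1,1,1,1,-1,-1,-1,-1,-1],"translation":[[0.001,0,0],[0.001,0,0],[0.001,0,0],[0,0,0],[0,0,0],[0,0,0],[0,0,0],[0,0,0],[0,0,0],[0,0,0]],"roll":[0,0,0,0,0,0,0,0,0,0]}'
python3 g.py 0.503 -0.0465 0.22 87
```

```text
time_s: 7.4
tcp_pos: [0.4424, 0.1162, 0.0377]
eef_rot: [-147.7, 90.0, 29.3]
contact_force: [-0.4, 0.0, 0.0]
gripper_width: 0.0614
t7.4 tcp [0.4424 0.1162 0.0377] x [ 0.0004  0.0002 -1.    ] jaw yaw -93.02 j [ 39.5  13.  -39.9   0.  -37.2  47.5] w0.0614 F [-0.4  0.   0. ]
roll -0.0003 rad = -0.0 deg n>=0.0
local after roll [-0.1823  0.1593 -0.0691] world [ 0.0606 -0.1627  0.1823] rows>=5.0
axes y [-0.0523 -0.9986] z [-0.9986  0.0523]
```

```bash
python3 -m creep '{"jaw":[-1,-1,-1,-1,-1,-1,-1,-1,-1,-1],"translation":[[-0.02,0,0],[-0.04,0,0],[-0.045,0,0],[-0.045,0,0],[-0.03,0,0],[0,-0.03,0.03],[0,-0.03,0.03],[0,-0.03,0.03],[0,0,0],[0,0,0]],"roll":[0,0,0,0,0,0,0,0,0,0]}'
python3 - <<'E'
from h import *
np.set_printoptions(precision=4,suppress=True)
t=capture("top");s=capture("scene")
f=lambda h:((h[...,0]<6)|(h[...,0]>174))&(h[...,1]>170)&(h[...,2]>70)
P=[]
for n,c in (("t",t),("s",s)):
    for st,ce,m in blob(c,f): print(n,st,ce)
im=np.hstack([cv2.resize(c["image"][:,:,::-1],(400,300)) for c in (t,s)]);cv2.imwrite("pics/b1.png",im)
E
```

```text
time_s: 8.4
tcp_pos: [0.3565, 0.2114, 0.2178]
eef_rot: [-122.8, 90.0, 54.4]
contact_force: [0.4, -0.5, -0.5]
gripper_width: 0.0877
t [348 226   3  41  68] [348.6029 247.8382]
t [530 436  39  44 339] [554.1711 453.0295]
s [  0   0  34  45 901] [12.1199 15.4573]
s [251   5  47  35 212] [270.7311  17.8302]
s [268 216  33  31 129] [284.     230.6434]
```

View pics/b1.png

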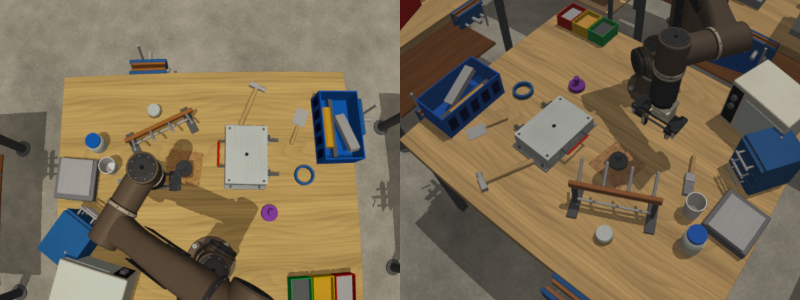

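```bash
python3 - <<'E'
from h import *
np.set_printoptions(precision=4,suppress=True)
t=capture("top");s=capture("scene")
print(tri((t,s),((348.9,247.3),(284,230.6))),onz(t,[(348.9,247.3)],.065),onz(s,[(284,230.6)],.065))
f=lambda h:((h[...,0]<8)|(h[...,0]>172))&(h[...,1]>120)&(h[...,2]>40)
for c in (t,s):
  for st,ce,m in blob(c,f): print(st,ce)
crop(t,320,190,60,110,5,"h1.png")
# weight base vs. mat
crop(s,295,215,110,100,5,"h2.png")
E
```

```text
(array([ 0.5   , -0.0487,  0.0568]), [np.float64(0.00011895190821493814), np.float64(0.00011895190821486563)]) [[ 0.4985 -0.0483  0.065 ]] [[ 0.5041 -0.0448  0.065 ]]
[348 226   3  41  91] [348.6593 244.1978]
[530 436  40  44 429] [553.8135 452.0793]
[  0   0  34  48 960] [12.3729 16.1719]
[251   4  48  46 715] [269.0797  25.5804]
[268 215  34  32 154] [284.0974 230.4026]
```

View pics/h1.png

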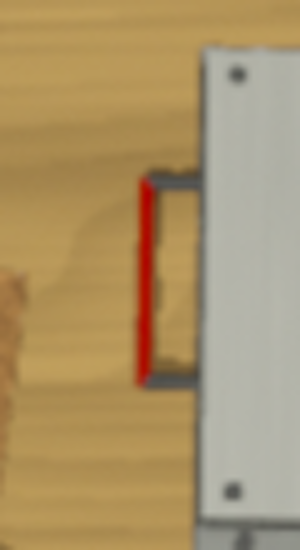

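View pics/h2.png

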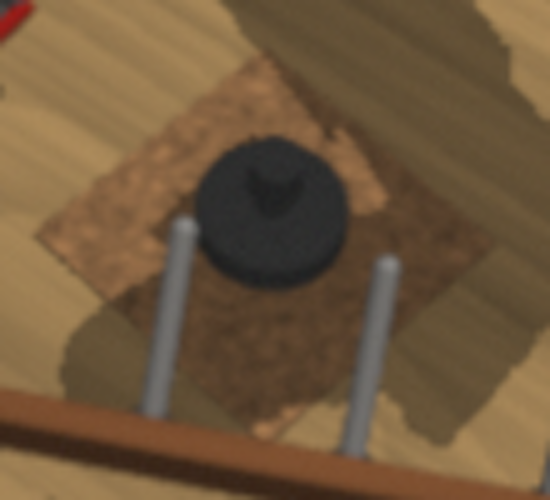

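The weight stands on the mat, whole base inside its edges. Next is the handle, with the jaws half closed.

```bash
python3 g.py 0.502 -0.047 0.12 87
```

```text
t8.6 tcp [0.3576 0.2099 0.2174] x [-0.0002 -0.0004 -1.    ] jaw yaw -93.12 j [ 58.   -4.7 -30.6   0.  -64.1  28.9] w0.0877 F [-0.4 -0.   0.1]
roll -0.0021 rad = -0.1 deg n>=0.0
local after roll [ 0.0975  0.249  -0.1577] world [ 0.1444 -0.2569 -0.0974] rows>=6.2
axes y [-0.0523 -0.9986] z [-0.9986  0.0523]
```

```bash
python3 -m creep '{"jaw":[0.545,0.545,0.545,0.545,0.545,0.545,0.545,0.545,0.545,0.545],"translation":[[0,0.036,-0.0226],[0,0.036,-0.0226],[0,0.036,-0.0226],[0,0.036,-0.0226],[0,0.036,-0.0226],[0,0.036,-0.0226],[0,0.033,-0.022],[0.04,0,0],[0.04,0,0],[0.017,0,0]],"roll":[-0.002,0,0,0,0,0,0,0,0,0]}'
python3 g.py 0.502 -0.047 0.049 87
python3 - <<'E'
from h import *
s=capture("scene");crop(s,225,165,110,100,5,"h3.png")
E
```

```text
time_s: 9.6
tcp_pos: [0.4995, -0.0485, 0.1168]
eef_rot: [11.3, 89.7, -171.9]
contact_force: [-0.2, 0.3, -0.1]
gripper_width: 0.021
t9.6 tcp [ 0.4995 -0.0485  0.1168] x [-0.0054 -0.0008 -1.    ] jaw yaw -93.17 j [ 16.9  10.4 -29.2  -0.1 -50.7  70. ] w0.0210 F [-0.2  0.3 -0.1]
roll -0.0030 rad = -0.2 deg n>=0.0
local after roll [ 0.0678 -0.0017 -0.0027] world [ 0.0025  0.0015 -0.0678] rows>=1.4
axes y [-0.0523 -0.9986] z [-0.9986  0.0523]
```

View pics/h3.png

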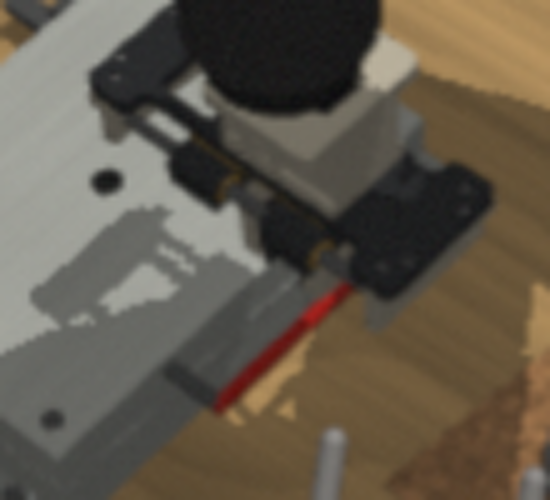

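```bash
python3 -m creep '{"jaw":[0.545,0.545,0.545,0.545,0.545,0.545,0.545,0.545,0.545,0.545],"translation":[[0,-0.0012,-0.002],[0,0,0],[0.02,0,0],[0.02,0,0],[0.008,0,0],[0.005,0,0],[0.005,0,0],[0.005,0,0],[0,0,0],[0,0,0]],"roll":[0,0,0,0,0,0,0,0,0,0]}'
python3 g.py 0.502 -0.047 0.049 87
```

```text
time_s: 10.65
tcp_pos: [0.504, -0.0449, 0.0578]
eef_rot: [179.8, 90.0, -3.1]
contact_force: [0.2, 0.8, 0.5]
gripper_width: 0.0198
t10.7 tcp [ 0.504  -0.0449  0.0578] x [ 0.0003 -0.     -1.    ] jaw yaw -92.90 j [ 17.2  15.1 -32.7   0.  -42.1  69.9] w0.0198 F [0.2 0.8 0.5]
roll 0.0017 rad = 0.1 deg n>=0.0
local after roll [0.0088 0.0022 0.0019] world [-0.002  -0.0021 -0.0088] rows>=0.2
axes y [-0.0523 -0.9986] z [-0.9986  0.0523]
```

```bash
python3 -m creep '{"jaw":[0.545,0.545,0.545,1,1,1,1,1,1,1],"translation":[[0.004,0,0],[0.004,0,0],[0,0,0],[0,0,0],[0,0,0],[0,0,0],[0,0,0],[0,0,0],[0,0,0],[0,0,0]],"roll":[0,0,0,0,0,0,0,0,0,0]}' 20
python3 g.py 0.502 -0.047 0.049 87
```

```text
time_s: 11.65
tcp_pos: [0.5034, -0.0477, 0.0495]
eef_rot: [67.9, 89.8, -115.0]
contact_force: [5.7, -18.9, -4.1]
gripper_width: 0.0092
t11.7 tcp [ 0.5034 -0.0477  0.0495] x [-0.0016 -0.0033 -1.    ] jaw yaw -92.90 j [ 17.   15.9 -33.3   0.2 -41.   69.9] w0.0092 F [  5.7 -18.9  -4.1]
roll 0.0017 rad = 0.1 deg n>=0.0
local after roll [ 0.0005 -0.0006  0.0014] world [-0.0014  0.0007 -0.0005] rows>=0.0
axes y [-0.0523 -0.9986] z [-0.9986  0.0523]
```

```bash
python3 - <<'E'
import numpy as np
th=np.radians(5.17+np.linspace(0,108,21));y=.244*np.cos(th);z=.244*np.sin(th)
for i in range(20): print(i,"down %.4f  localy %.4f"%(-(z[i+1]-z[i]),-(y[i+1]-y[i])))
E
```

```text
0 down -0.0228  localy 0.0031
1 down -0.0224  localy 0.0053
2 down -0.0218  localy 0.0074
3 down -0.0210  localy 0.0094
4 down -0.0200  localy 0.0113
5 down -0.0189  localy 0.0131
6 down -0.0175  localy 0.0149
7 down -0.0161  localy 0.0164
8 down -0.0144  localy 0.0179
9 down -0.0127  localy 0.0192
10 down -0.0108  localy 0.0203
11 down -0.0089  localy 0.0212
12 down -0.0068  localy 0.0219
13 down -0.0048  localy 0.0225
14 down -0.0026  localy 0.0228
15 down -0.0005  localy 0.0230
16 down 0.0017  localy 0.0229
17 down 0.0039  localy 0.0227
18 down 0.0060  localy 0.0222
19 down 0.0080  localy 0.0215
```

```bash
python3 -m creep '{"jaw":[1,1,1,1,1,1,1,1,1,1],"translation":[[0,0.001,0],[-0.0228,0.0036,0],[-0.0224,0.0053,0],[-0.0218,0.0074,0],[-0.0210,0.0094,0],[-0.02,0.0113,0],[-0.0189,0.0131,0],[0,0,0],[0,0,0],[0,0,0]],"roll":[0,0,0,0,0,0,0,0,0,0]}' 20
python3 g.py
```

```text
time_s: 12.65
tcp_pos: [0.5003, -0.0962, 0.1756]
eef_rot: [8.2, 89.9, -174.7]
contact_force: [-1.4, -3.3, -5.8]
gripper_width: 0.009
t12.7 tcp [ 0.5003 -0.0962  0.1756] x [-0.002  -0.0002 -1.    ] jaw yaw -92.94 j [ 11.2   7.4 -24.1  -0.  -58.7  75.8] w0.0090 F [-1.4 -3.3 -5.8]
```

```bash
python3 -m creep '{"jaw":[1,1,1,1,1,1,1,1,1,1],"translation":[[-0.0175,0.0149,0],[-0.0161,0.0164,0],[-0.0144,0.0179,0],[-0.0127,0.0192,0],[-0.0108,0.0203,0],[-0.0089,0.0212,0],[-0.0068,0.0219,0],[-0.0048,0.0225,0],[0,0,0],[0,0,0]],"roll":[0,0,0,0,0,0,0,0,0,0]}' 20
python3 g.py
python3 - <<'E'
from h import *
s=capture("scene");crop(s,120,20,240,240,2.5,"h4.png")
E
```

```text
time_s: 13.65
tcp_pos: [0.4929, -0.2505, 0.2693]
eef_rot: [39.6, 90.0, -143.4]
contact_force: [-4.4, 2.4, 7.3]
gripper_width: 0.0094
t13.7 tcp [ 0.4929 -0.2505  0.2693] x [-0.0006 -0.0005 -1.    ] jaw yaw -92.94 j [ -6.6   7.6 -11.    0.  -71.4  93.7] w0.0094 F [-4.4  2.4  7.3]
```

View pics/h4.png

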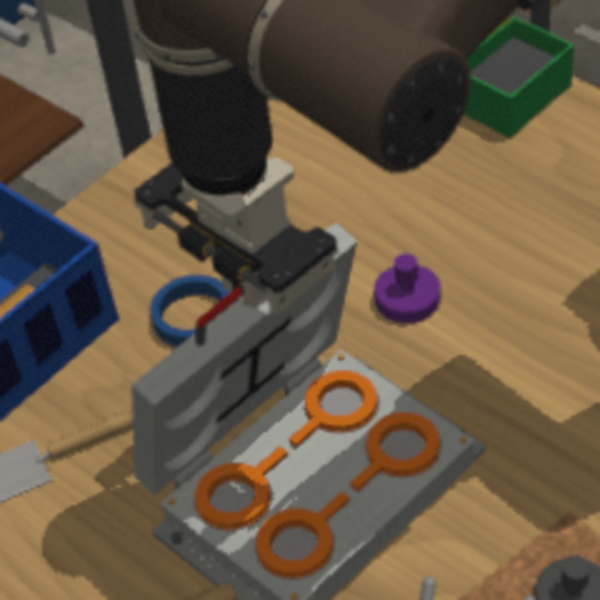

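The lid is near upright, and four orange rings show in the mould: crop (340,400) and (232,495) at the back, (403,443) and (294,542) at the front.

```bash
python3 -m creep '{"jaw":[1,1,1,1,1,1,1,1,-1,-1],"translation":[[-0.0026,0.0228,0],[-0.0005,0.023,0],[0.0017,0.0229,0],[0.0039,0.0227,0],[0.006,0.0222,0],[0.006,0.0161,0],[0,0,0],[0,0,0],[0,0,0],[0,0,0]],"roll":[0,0,0,0,0,0,0,0,0,0]}' 20
python3 g.py
```

```text
time_s: 14.7
tcp_pos: [0.4876, -0.3792, 0.2539]
eef_rot: [-174.5, 89.9, 2.7]
contact_force: [-0.1, -0.6, -1.3]
gripper_width: 0.0201
t14.7 tcp [ 0.4876 -0.3792  0.2539] x [ 0.0011  0.0001 -1.    ] jaw yaw -92.87 j [-19.8  14.3  -4.6  -0.  -71.1 106.9] w0.0201 F [-0.1 -0.6 -1.3]
```

```bash
python3 -m creep '{"jaw":[0.2,0.2,0.2,0.2,0.2,0.2,0.2,0.2,0.2,0.2],"translation":[[0,0,0],[-0.02,0,0],[-0.03,0,0],[-0.03,0,0],[-0.03,0,0],[0,-0.04,0],[0,-0.04,0],[0,-0.04,0],[0,-0.04,0],[0,-0.04,0]],"roll":[0,0,0,0,0,0,0,0,0,0]}' 20
python3 g.py
python3 - <<'E'
from h import *
s=capture("scene");crop(s,120,60,240,220,2.5,"h5.png")
s=capture("top");crop(s,320,180,160,140,5,"h6.png")
E
```

```text
time_s: 15.7
tcp_pos: [0.4972, -0.1778, 0.3643]
eef_rot: [-156.6, 89.9, 20.6]
contact_force: [0.4, 1.2, 0.2]
gripper_width: 0.035
t15.7 tcp [ 0.4972 -0.1778  0.3643] x [ 0.0014  0.0005 -1.    ] jaw yaw -92.87 j [  1.6   3.   -4.1  -0.  -82.8  85.5] w0.0350 F [0.4 1.2 0.2]
```

View pics/h5.png

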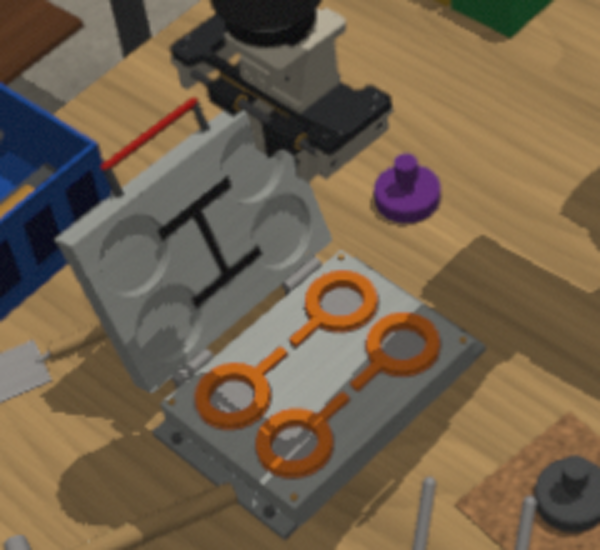

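View pics/h6.png

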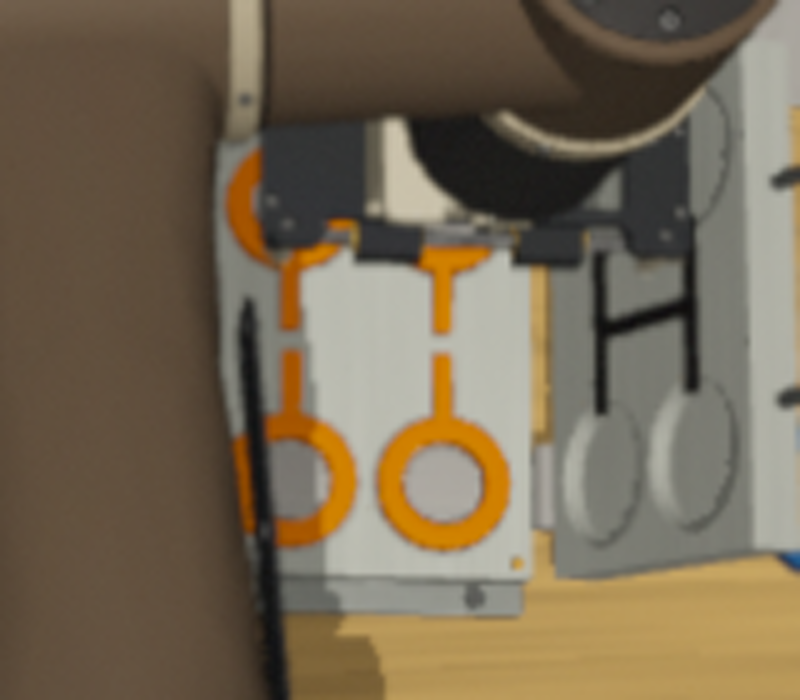

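The lid rests open on its stop and all four rings show. I'll measure the ring centres from the orange masks.

```bash
python3 - <<'E'
from h import *
np.set_printoptions(precision=4,suppress=True)
s=capture("scene")
mid=np.array([.4965,-.1825]);ax=np.array([.9986,-.0523]);ay=np.array([.0523,.9986])
C=np.array([(341,300),(403,343),(232,395),(294,442)])/2.5+[120,60]
for p in C:
    w=onz(s,[p],.05)[0];d=w[:2]-mid;print(w,"mould",d@ax,d@ay)
for a in (-29,29):
  for b in (-46,46): print("tail",a,b,mid+ax*a/1e3+ay*b/1e3)
E
python3 g.py 0.528 -0.138 0.10 87
```

```text
[ 0.4122 -0.2171  0.05  ] mould -0.08236000632598359 -0.0389509329199727
[ 0.4168 -0.1256  0.05  ] mould -0.08251722388313146 0.052677137949548855
[ 0.5795 -0.2256  0.05  ] mould 0.08509275344155985 -0.03873876762643921
[ 0.5841 -0.1343  0.05  ] mould 0.0849562307366333 0.052687157159568794
tail -29 -46 [ 0.4651 -0.2269]
tail -29 46 [ 0.4699 -0.135 ]
tail 29 -46 [ 0.5231 -0.23  ]
tail 29 46 [ 0.5279 -0.1381]
t15.8 tcp [ 0.4975 -0.1773  0.3647] x [ 0.002   0.0006 -1.    ] jaw yaw -92.66 j [  1.7   3.   -4.   -0.  -82.8  85.7] w0.0350 F [ 0.2 -0.4 -0.4]
roll 0.0060 rad = 0.3 deg n>=0.0
local after roll [ 0.2648 -0.0407 -0.0279] world [ 0.0305  0.0393 -0.2647] rows>=5.4
axes y [-0.0523 -0.9986] z [-0.9986  0.0523]
```

```bash
python3 -m creep '{"jaw":[0.2,0.2,0.2,0.2,0.2,0.2,0.2,0.2,0.2,0.2],"translation":[[0,-0.02,-0.014],[0,-0.02,-0.014],[0.04,0,0],[0.045,0,0],[0.045,0,0],[0.045,0,0],[0.045,0,0],[0.045,0,0],[0.02,0,0],[0,0,0]],"roll":[0.005,0,0,0,0,0,0,0,0,0]}' 20
python3 g.py 0.528 -0.137 0.043 87
python3 - <<'E'
from h import *
s=capture("scene");crop(s,180,120,150,130,5,"r1.png")
E
```

```text
time_s: 16.85
tcp_pos: [0.5249, -0.142, 0.0757]
eef_rot: [3.9, 89.6, -179.3]
contact_force: [0.2, -0.4, 0.1]
gripper_width: 0.0345
t16.9 tcp [ 0.5249 -0.142   0.0757] x [-0.0062 -0.0001 -1.    ] jaw yaw -93.25 j [  5.5  17.  -26.7  -0.  -46.7  81.3] w0.0345 F [ 0.2 -0.4  0.1]
roll -0.0044 rad = -0.3 deg n>=0.0
local after roll [ 0.0327 -0.0052 -0.003 ] world [ 0.0031  0.005  -0.0327] rows>=0.7
axes y [-0.0523 -0.9986] z [-0.9986  0.0523]
```

View pics/r1.png

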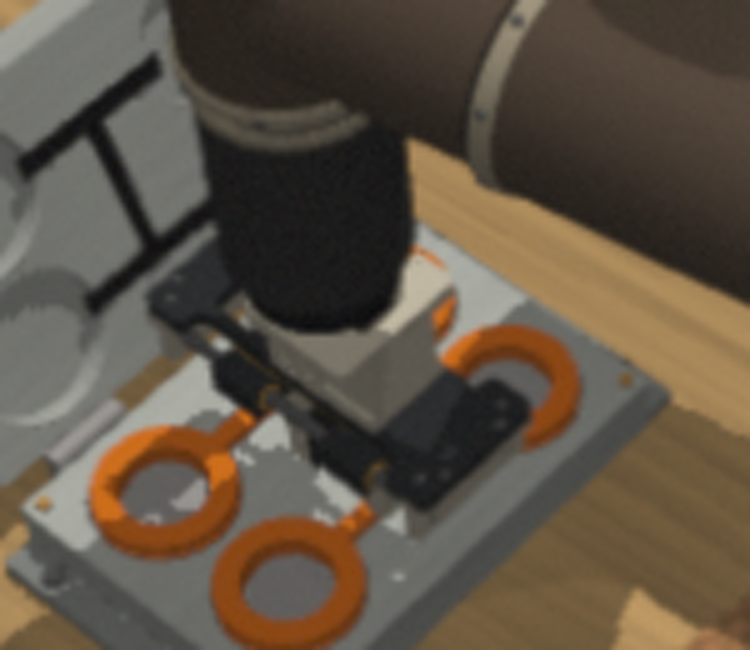

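```bash
python3 -m creep '{"jaw":[0.2,0.2,0.2,0.2,0.2,1,1,1,1,1],"translation":[[0,-0.0045,-0.003],[0.015,0,0],[0.01,0,0],[0.006,0,0],[0,0,0],[0,0,0],[0,0,0],[0,0,0],[0,0,0],[0,0,0]],"roll":[0,0,0,0,0,0,0,0,0,0]}' 50
python3 g.py
```

```text
time_s: 17.9
tcp_pos: [0.5305, -0.1371, 0.0483]
eef_rot: [176.3, 90.0, -6.9]
contact_force: [-1.2, -0.4, 2.5]
gripper_width: 0.0093
t17.9 tcp [ 0.5305 -0.1371  0.0483] x [ 0.0006 -0.0001 -1.    ] jaw yaw -93.19 j [  6.   19.2 -28.    0.  -42.7  80.8] w0.0093 F [-1.2 -0.4  2.5]
```

```bash
python3 -m creep '{"jaw":[0.4,0.4,0.4,0.4,0.4,1,1,1,1,1],"translation":[[0,0,0],[0,0,0],[0,0,0],[0.003,0,0],[0.0025,0,0],[0,0,0],[0,0,0],[0,0,0],[0,0,0],[0,0,0]],"roll":[0,0,0,0,0,0,0,0,0,0]}' 50
python3 g.py
```

```text
time_s: 18.9
tcp_pos: [0.5303, -0.1371, 0.0425]
eef_rot: [-130.8, 90.0, 46.1]
contact_force: [0.1, 0.4, 0.5]
gripper_width: 0.0113
t18.9 tcp [ 0.5303 -0.1371  0.0425] x [ 0.  0. -1.] jaw yaw -93.20 j [  6.   19.7 -28.3  -0.  -42.   80.8] w0.0113 F [0.1 0.4 0.5]
```

```bash
python3 -m creep '{"jaw":[1,1,1,1,1,1,1,1,1,1],"translation":[[0,0,0],[-0.01,0,0],[-0.02,0,0],[-0.03,0,0],[-0.04,0,0],[-0.04,0,0],[-0.04,0,0],[-0.04,0,0],[-0.03,0,0],[0,0,0]],"roll":[0,0,0,0,-0.12,-0.12,-0.12,-0.129,0,0]}' 50
python3 g.py
python3 - <<'E'
from h import *
s=capture("scene");crop(s,160,60,200,200,3,"r2.png")
E
```

```text
time_s: 19.9
tcp_pos: [0.5321, -0.1375, 0.2984]
eef_rot: [150.8, 89.5, -4.4]
contact_force: [1.0, -0.6, -0.7]
gripper_width: 0.0115
t19.9 tcp [ 0.5321 -0.1375  0.2984] x [ 0.0089 -0.0007 -1.    ] jaw yaw -65.16 j [  6.    6.1  -9.    0.1 -74.4 108.8] w0.0115 F [ 1.  -0.6 -0.7]
```

View pics/r2.png

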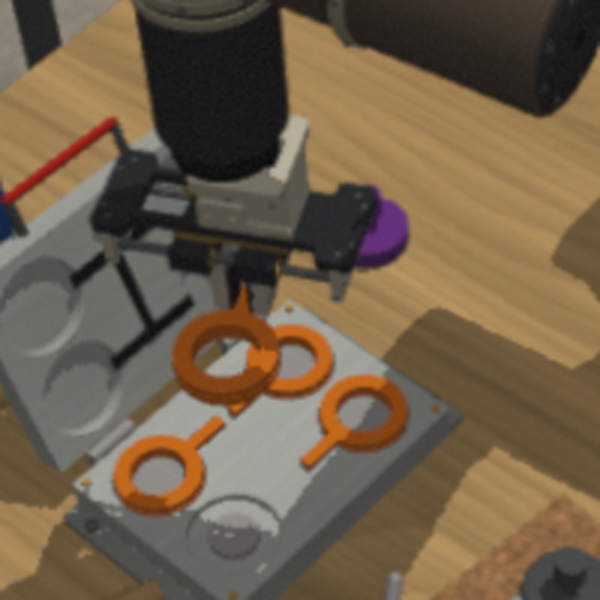

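```bash
python3 - <<'E'
import numpy as np
xr=np.array([.9077,.4195])
for T in [(.5021,.3169),(.5396,.2347),(.5771,.152),(.6157,.071)]: print(T,"pre",np.array(T)-.08*xr,"end",np.array(T)-.027*xr)
E
python3 g.py 0.4295 0.2833 0.29 114.8
```

```text
(0.5021, 0.3169) pre [0.429484 0.28334 ] end [0.4775921 0.3055735]
(0.5396, 0.2347) pre [0.466984 0.20114 ] end [0.5150921 0.2233735]
(0.5771, 0.152) pre [0.504484 0.11844 ] end [0.5525921 0.1406735]
(0.6157, 0.071) pre [0.543084 0.03744 ] end [0.5911921 0.0596735]
t19.9 tcp [ 0.531  -0.1372  0.2956] x [ 0.0052  0.0002 -1.    ] jaw yaw -65.19 j [  6.    6.2  -9.2   0.  -74.3 108.8] w0.0106 F [-0.1  0.4 -1.5]
roll 0.0002 rad = 0.0 deg n>=0.0
local after roll [ 0.0052 -0.4243 -0.0842] world [-0.1015  0.4205 -0.0056] rows>=8.7
axes y [ 0.4195 -0.9078] z [-0.9078 -0.4195]
```

```bash
python3 -m creep '{"jaw":[1,1,1,1,1,1,1,1,1,1],"translation":[[0,-0.035,-0.007],[0,-0.0425,-0.0085],[0,-0.0455,-0.009],[0,-0.0455,-0.009],[0,-0.0455,-0.009],[0,-0.0455,-0.009],[0,-0.0455,-0.009],[0,-0.0455,-0.009],[0,-0.0425,-0.0085],[0,-0.0305,-0.006]],"roll":[0,0,0,0,0,0,0,0,0,0]}'
python3 g.py 0.4295 0.2833 0.24 114.8
```

```text
time_s: 20.95
tcp_pos: [0.4273, 0.2844, 0.2916]
eef_rot: [11.9, 89.9, -143.2]
contact_force: [0.4, -0.1, -0.5]
gripper_width: 0.0112
t20.9 tcp [0.4273 0.2844 0.2916] x [-0.0012 -0.0009 -1.    ] jaw yaw -65.12 j [ 55.6   3.  -13.2  -0.  -73.8  59.3] w0.0112 F [ 0.4 -0.1 -0.5]
roll 0.0014 rad = 0.1 deg n>=0.0
local after roll [ 0.0516  0.0019 -0.0016] world [ 0.0022 -0.0011 -0.0516] rows>=1.0
axes y [ 0.4195 -0.9078] z [-0.9078 -0.4195]
```

```bash
python3 -m creep '{"jaw":[1,1,1,1,1,1,1,1,1,1],"translation":[[0.025,0.0015,-0.001],[0.025,0,0],[0.01,0,-0.01],[0.01,0,-0.01],[0.01,0,-0.01],[0,0,0],[0,0,0],[0,0,0],[0,0,0],[0,0,0]],"roll":[0,0,0,0,0,0,0,0,0,0]}'
python3 g.py 0.4776 0.3056 0.187 114.8
python3 - <<'E'
from h import *
s=capture("scene");t=capture("top")
a=cv2.resize(s["image"][180:340,250:450,::-1],None,fx=2,fy=2,interpolation=2);b=cv2.resize(t["image"][160:320,160:360,::-1],None,fx=2,fy=2,interpolation=2)
cv2.imwrite("pics/r3.png",np.hstack([a,b]))
E
```

```text
time_s: 21.95
tcp_pos: [0.4575, 0.2943, 0.2131]
eef_rot: [-152.4, 89.9, 52.4]
contact_force: [-0.5, 0.8, -0.0]
gripper_width: 0.011
t21.9 tcp [0.4575 0.2943 0.2131] x [ 0.0007  0.0009 -1.    ] jaw yaw -65.17 j [ 53.4   8.7 -17.1   0.  -64.1  61.4] w0.0110 F [-0.5  0.8 -0. ]
roll 0.0005 rad = 0.0 deg n>=0.0
local after roll [ 0.0261 -0.0019 -0.023 ] world [ 0.0201  0.0113 -0.0261] rows>=0.7
axes y [ 0.4195 -0.9078] z [-0.9078 -0.4195]
```

View pics/r3.png

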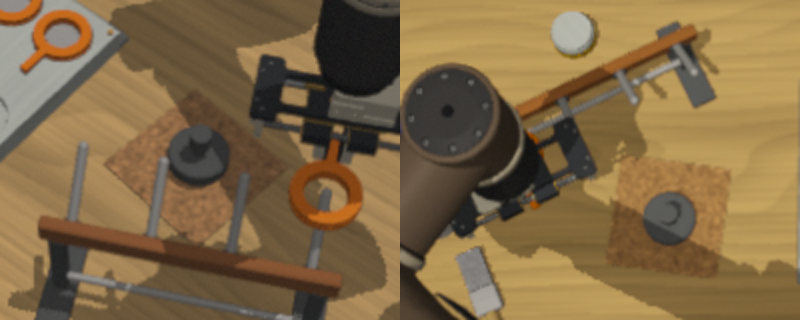

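The peg tip is inside the ring bore (scene crop (325,195)). I'll lower it along the peg and let go.

```bash
python3 -m creep '{"jaw":[1,1,1,1,1,0.5,0.3,0.3,0.3,0.3],"translation":[[0.009,-0.001,-0.008],[0.009,0,-0.008],[0.008,0,-0.007],[0,0,0],[0,0,0],[0,0,0],[0,0,0],[0,0,0],[0,0,0],[0,0,0]],"roll":[0,0,0,0,0,0,0,0,0,0]}'
python3 g.py
python3 - <<'E'
from h import *
s=capture("scene");crop(s,300,200,160,140,4,"r4.png")
E
```

```text
time_s: 23.05
tcp_pos: [0.478, 0.3048, 0.1867]
eef_rot: [-157.2, 90.0, 47.6]
contact_force: [0.2, -0.5, 0.2]
gripper_width: 0.0304
t23.1 tcp [0.478  0.3048 0.1867] x [ 0.0003  0.0003 -1.    ] jaw yaw -65.17 j [ 52.3  12.1 -16.5   0.  -61.3  62.5] w0.0304 F [ 0.2 -0.5  0.2]
```

View pics/r4.png

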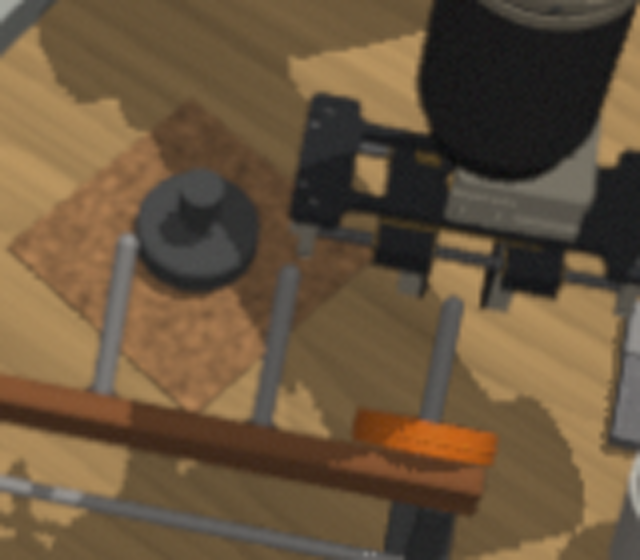

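Ring 1 hangs at the root of the far peg. Next is the front ring on the robot side.

```bash
python3 -m creep '{"jaw":[0.2,0.2,0.2,0.2,0.2,0.2,0.2,0.2,0.2,0.2],"translation":[[-0.04,0,0],[-0.045,0,0],[-0.03,0.03,0.01],[0,0.045,0.008],[0,0.045,0.008],[0,0.045,0.008],[0,0.045,0.008],[0,0.045,0.008],[0,0.045,0.008],[0,0.045,0.008]],"roll":[0,0,0,0,0,0,0,0,0,0]}'
python3 g.py 0.470 -0.134 0.10 87
```

```text
time_s: 24.1
tcp_pos: [0.563, -0.0379, 0.3018]
eef_rot: [169.0, 90.0, 13.9]
contact_force: [1.5, 0.9, -0.1]
gripper_width: 0.0353
t24.1 tcp [ 0.563  -0.0379  0.3018] x [ 0.0006  0.0002 -1.    ] jaw yaw -65.16 j [ 16.    7.8  -6.6   0.  -75.6  98.8] w0.0353 F [ 1.5  0.9 -0.1]
roll 0.4858 rad = 27.8 deg n>=3.2
local after roll [0.2017 0.1008 0.088 ] world [-0.093  -0.0961 -0.2018] rows>=4.8
axes y [-0.0523 -0.9986] z [-0.9986  0.0523]
```

```bash
python3 -m creep '{"jaw":[0.2,0.2,0.2,0.2,0.2,0.2,0.2,0.2,0.2,0.2],"translation":[[0,0,0],[0,0,0],[0,0,0],[0,0,0],[0.02,0.034,0.029],[0.02,0.034,0.03],[0.03,0.033,0.029],[0.045,0,0],[0.045,0,0],[0.04,0,0]],"roll":[0.122,0.122,0.121,0.121,0,0,0,0,0,0]}'
python3 g.py 0.470 -0.134 0.043 87
```

```text
time_s: 25.1
tcp_pos: [0.471, -0.1308, 0.1021]
eef_rot: [-164.3, 89.9, 12.7]
contact_force: [-0.1, 0.5, -0.6]
gripper_width: 0.035
t25.1 tcp [ 0.471  -0.1308  0.1021] x [ 0.0011  0.0002 -1.    ] jaw yaw -93.07 j [  7.6  10.1 -32.   -0.  -47.8  79.4] w0.0350 F [-0.1  0.5 -0.6]
roll -0.0012 rad = -0.1 deg n>=0.0
local after roll [0.0591 0.0033 0.0009] world [-0.001  -0.0032 -0.0591] rows>=1.2
axes y [-0.0523 -0.9986] z [-0.9986  0.0523]
```

```bash
python3 -m creep '{"jaw":[0.2,0.2,0.2,0.2,0.2,1,1,1,1,1],"translation":[[0.02,0.003,0],[0.02,0,0],[0.01,0,0],[0.007,0,0],[0.002,0,0],[0,0,0],[0,0,0],[0,0,0],[0,0,0],[0,0,0]],"roll":[0,0,0,0,0,0,0,0,0,0]}' 50
python3 g.py 0.47 -0.134 0.0425 87
```

```text
time_s: 26.1
tcp_pos: [0.4719, -0.1334, 0.0449]
eef_rot: [-178.8, 89.9, -1.8]
contact_force: [-0.7, 1.2, 5.1]
gripper_width: 0.0112
t26.1 tcp [ 0.4719 -0.1334  0.0449] x [ 0.0011 -0.     -1.    ] jaw yaw -93.01 j [  7.2  15.  -35.4   0.  -39.5  79.7] w0.0112 F [-0.7  1.2  5.1]
roll -0.0002 rad = -0.0 deg n>=0.0
local after roll [0.0024 0.0007 0.0018] world [-0.0019 -0.0006 -0.0024] rows>=0.1
axes y [-0.0523 -0.9986] z [-0.9986  0.0523]
```

```bash
python3 -m creep '{"jaw":[0.5,0.5,0.5,0.5,1,1,1,1,1,1],"translation":[[0,0,0],[0,0,0],[0.002,0,0],[0.001,0,0],[0,0,0],[0,0,0],[0,0,0],[0,0,0],[0,0,0],[-0.01,0,0]],"roll":[0,0,0,0,0,0,0,0,0,0]}' 50
python3 g.py 
python3 -m creep '{"jaw":[1,1,1,1,1,1,1,1,1,1],"translation":[[-0.02,0,0],[-0.03,0,0],[-0.04,0,0],[-0.04,0,0],[-0.04,0,0],[-0.04,0,0],[-0.04,0,0],[0,0,0],[0,0,0],[0,0,0]],"roll":[0,0,0,0.13,0.148,0.148,0.148,0.148,0.148,0.148]}' 50
python3 g.py 0.467 0.2011 0.29 114.8
```

```text
time_s: 27.1
tcp_pos: [0.4704, -0.1335, 0.0506]
eef_rot: [5.3, 89.9, -177.8]
contact_force: [-1.0, -1.0, -0.5]
gripper_width: 0.0116
t27.1 tcp [ 0.4704 -0.1335  0.0506] x [-0.0025 -0.0001 -1.    ] jaw yaw -93.04 j [  7.2  14.4 -35.1  -0.  -40.6  79.7] w0.0116 F [-1.  -1.  -0.5]
time_s: 28.1
tcp_pos: [0.471, -0.1334, 0.3025]
eef_rot: [-105.0, 89.9, 13.3]
contact_force: [-0.7, 0.4, -2.5]
gripper_width: 0.011
t28.1 tcp [ 0.471  -0.1334  0.3025] x [ 0.0014  0.0003 -1.    ] jaw yaw -151.70 j [  7.2   0.2 -14.8  -0.  -74.9  21. ] w0.0110 F [-0.7  0.4 -2.5]
roll -1.5098 rad = -86.5 deg n>=10.1
local after roll [ 0.0129 -0.3053 -0.1366] world [-0.004   0.3345 -0.0125] rows>=6.7
axes y [ 0.4195 -0.9078] z [-0.9078 -0.4195]
```

```bash
python3 -m creep '{"jaw":[1,1,1,1,1,1,1,1,1,1],"translation":[[0,0,0],[0,0,0],[0,0,0],[0,0,0],[0,0,0],[0,0,0],[0,0,0],[0,0,0],[0,0,0],[0,0,0]],"roll":[0.149,0.149,0.149,0.149,0.149,0.149,0.149,0.149,0.149,0.149]}' 50
python3 g.py 0.467 0.2011 0.29 114.8
python3 - <<'E'
from h import *
s=capture("scene");crop(s,160,60,200,200,3,"r5.png")
E
```

```text
time_s: 29.1
tcp_pos: [0.471, -0.1335, 0.302]
eef_rot: [-25.0, 90.0, 7.9]
contact_force: [-0.1, 1.0, -0.3]
gripper_width: 0.0111
t29.1 tcp [ 0.471  -0.1335  0.302 ] x [ 0.0005  0.0001 -1.    ] jaw yaw 122.92 j [  7.2   0.2 -14.8  -0.  -74.9 -64.3] w0.0111 F [-0.1  1.  -0.3]
roll 0.1418 rad = 8.1 deg n>=0.9
local after roll [0.012  0.3054 0.1367] world [-0.004   0.3346 -0.012 ] rows>=6.7
axes y [-0.4195  0.9078] z [0.9078 0.4195]
```

View pics/r5.png

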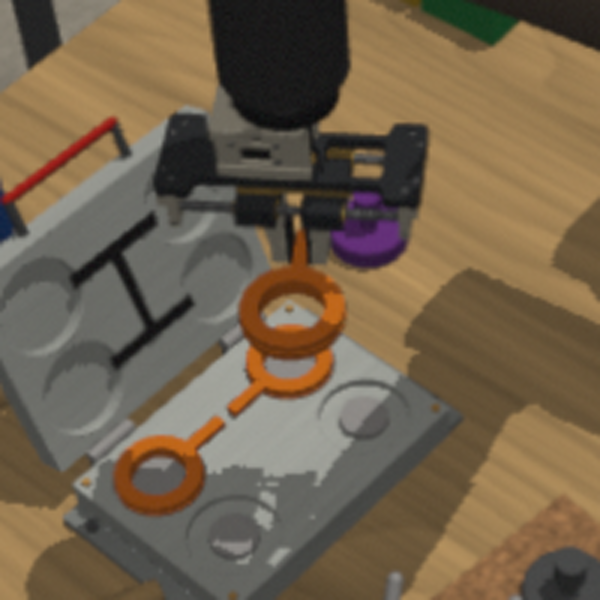

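```bash
python3 -m creep '{"jaw":[1,1,1,1,1,1,1,1,1,1],"translation":[[0,0,0],[0,0.025,0.011],[0,0.04,0.018],[0,0.044,0.02],[0,0.044,0.02],[0,0.044,0.02],[0,0.044,0.02],[0,0.038,0.017],[0,0.0264,0.0107],[0,0,0]],"roll":[0.142,0,0,0,0,0,0,0,0,0]}' 50
python3 g.py 0.467 0.2011 0.24 114.8
```

```text
time_s: 30.15
tcp_pos: [0.465, 0.204, 0.3014]
eef_rot: [124.6, 90.0, 150.1]
contact_force: [-0.3, -0.8, -1.6]
gripper_width: 0.0113
t30.1 tcp [0.465  0.204  0.3014] x [-0.0002  0.0001 -1.    ] jaw yaw 115.50 j [  45.9    2.1  -12.9   -0.   -74.9 -110.4] w0.0113 F [-0.3 -0.8 -1.6]
roll 0.0123 rad = 0.7 deg n>=0.1
local after roll [ 0.0614 -0.0035  0.0006] world [ 0.002  -0.0029 -0.0614] rows>=1.2
axes y [-0.4195  0.9078] z [0.9078 0.4195]
```

```bash
python3 -m creep '{"jaw":[1,1,1,1,1,1,1,1,1,1],"translation":[[0.03,-0.0035,0],[0.031,0,0],[0.01,0,0.01],[0.01,0,0.01],[0.01,0,0.01],[0,0,0],[0,0,0],[0,0,0],[0,0,0],[0,0,0]],"roll":[0.012,0,0,0,0,0,0,0,0,0]}' 50
python3 g.py 0.5151 0.2234 0.187 114.8
python3 - <<'E'
from h import *
s=capture("scene");crop(s,280,180,160,140,4,"r6.png")
E
```

```text
time_s: 31.15
tcp_pos: [0.4942, 0.2105, 0.2108]
eef_rot: [17.3, 89.9, 41.7]
contact_force: [-0.4, 0.1, -0.1]
gripper_width: 0.0113
t31.1 tcp [0.4942 0.2105 0.2108] x [ 0.0007  0.0006 -1.    ] jaw yaw 114.47 j [  44.     8.2  -18.1    0.   -63.6 -109.5] w0.0113 F [-0.4  0.1 -0.1]
roll -0.0058 rad = -0.3 deg n>=0.0
local after roll [0.0239 0.003  0.0244] world [ 0.0209  0.0129 -0.0238] rows>=0.7
axes y [-0.4195  0.9078] z [0.9078 0.4195]
```

View pics/r6.png

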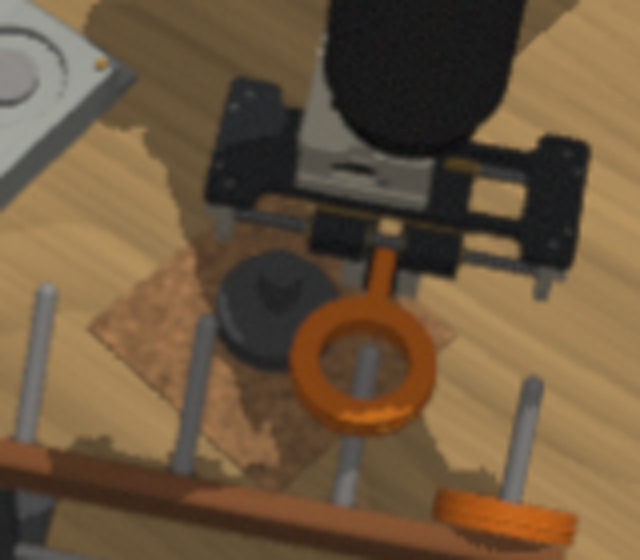

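```bash
python3 -m creep '{"jaw":[1,1,1,1,1,0.5,0.3,0.3,0.3,0.3],"translation":[[0.009,0.003,0.008],[0.008,0,0.008],[0.007,0,0.008],[0,0,0],[0,0,0],[0,0,0],[0,0,0],[0,0,0],[0,0,0],[0,0,0]],"roll":[0,0,0,0,0,0,0,0,0,0]}'
python3 g.py
python3 - <<'E'
from h import *
s=capture("scene");crop(s,280,180,160,140,4,"r7.png")
E
```

```text
time_s: 32.2
tcp_pos: [0.5148, 0.2231, 0.1865]
eef_rot: [16.7, 90.0, 41.2]
contact_force: [-1.2, 0.1, 0.5]
gripper_width: 0.0307
t32.2 tcp [0.5148 0.2231 0.1865] x [ 0.0003  0.0003 -1.    ] jaw yaw 114.46 j [  43.4   11.6  -17.2    0.   -61.1 -109. ] w0.0307 F [-1.2  0.1  0.5]
```

View pics/r7.png

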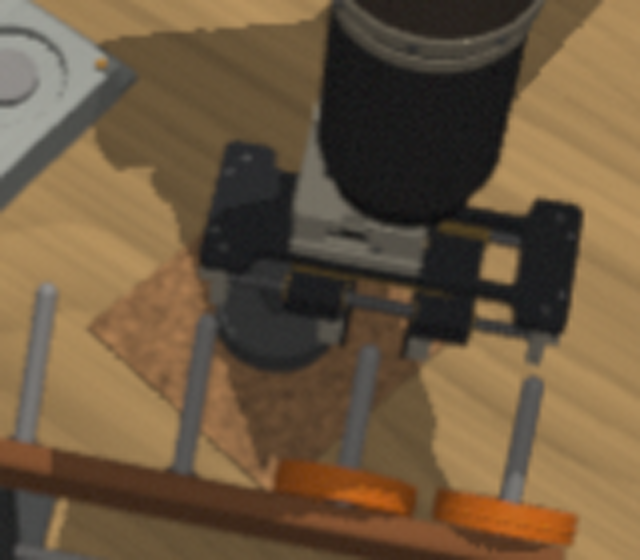

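Ring 2 is down at its root. The back rings sit too near the open lid for the wide gripper body to fit across their tails. I'll lift each by its wall (jaws along the hinge), set it in the free front pocket, and re-grip it there by the tail.

```bash
python3 -m creep '{"jaw":[0.2,0.2,0.2,0.2,0.2,0.2,0.2,0.2,0.2,0.2],"translation":[[-0.04,0,0],[-0.045,0,0],[-0.04,0,0],[0,-0.045,0],[0,-0.045,0],[0,-0.045,0],[0,-0.045,0],[0,-0.045,0],[0,-0.045,0],[0,-0.045,0]],"roll":[0,0,0,0,0,0,0,0,0,0]}'
python3 g.py 0.6104 -0.2335 0.31 177
```

```text
time_s: 33.25
tcp_pos: [0.6457, -0.0655, 0.3114]
eef_rot: [-15.7, 90.0, 8.8]
contact_force: [1.2, 0.8, 0.2]
gripper_width: 0.0354
t33.2 tcp [ 0.6457 -0.0655  0.3114] x [ 0.0003  0.0001 -1.    ] jaw yaw 114.46 j [ 11.4  15.9   5.    0.  -79.  -76.9] w0.0354 F [1.2 0.8 0.2]
roll -1.0915 rad = -62.5 deg n>=7.3
local after roll [ 0.0014  0.0265 -0.1697] world [-0.0353 -0.168  -0.0014] rows>=3.4
axes y [-0.9986  0.0523] z [0.0523 0.9986]
```

```bash
python3 -m creep '{"jaw":[0.2,0.2,0.2,0.2,0.2,0.2,0.2,0.2,0.2,0.2],"translation":[[0,0,0],[0,0,0],[0,0,0],[0,0,0],[0,0,0],[0,0,0],[0,0,0],[0,0,0],[0,0.01,-0.045],[0,0.0085,-0.045]],"roll":[-0.137,-0.137,-0.137,-0.137,-0.137,-0.137,-0.137,-0.1325,0,0]}'
python3 -m creep '{"jaw":[0.2,0.2,0.2,0.2,0.2,0.2,0.2,0.2,0.2,0.2],"translation":[[0,0.008,-0.045],[0,0,-0.0347],[0.04,0,0],[0.045,0,0],[0.045,0,0],[0.045,0,0],[0.035,0,0],[0,0,0],[0,0,0],[0,0,0]],"roll":[0,0,0,0,0,0,0,0,0,0]}'
python3 g.py 0.6104 -0.2335 0.043 177
python3 - <<'E'
from h import *
s=capture("scene");crop(s,150,110,160,140,4,"r8.png")
s=capture("top");crop(s,340,180,120,140,4,"r9.png")
E
```

```text
time_s: 34.25
tcp_pos: [0.6219, -0.1525, 0.3111]
eef_rot: [85.0, 90.0, 172.2]
contact_force: [0.6, -0.3, -0.1]
gripper_width: 0.0348
time_s: 35.25
tcp_pos: [0.6116, -0.2321, 0.1039]
eef_rot: [-101.9, 89.8, -14.8]
contact_force: [0.6, 0.3, 1.5]
gripper_width: 0.0353
t35.2 tcp [ 0.6116 -0.2321  0.1039] x [ 0.0037 -0.001  -1.    ] jaw yaw 177.03 j [ -3.7  24.  -11.1   0.1 -54.7   0.7] w0.0353 F [0.6 0.3 1.5]
roll 0.0004 rad = 0.0 deg n>=0.0
local after roll [ 0.0609  0.0013 -0.0014] world [-0.0012 -0.0014 -0.0609] rows>=1.2
axes y [-0.9986  0.0523] z [0.0523 0.9986]
```

View pics/r8.png

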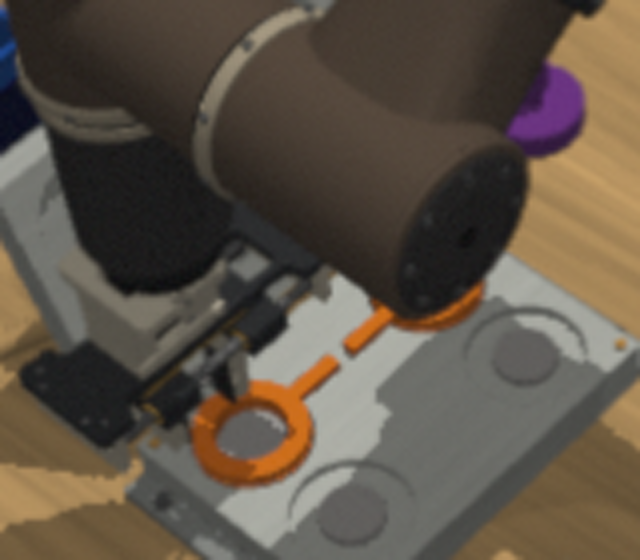

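View pics/r9.png

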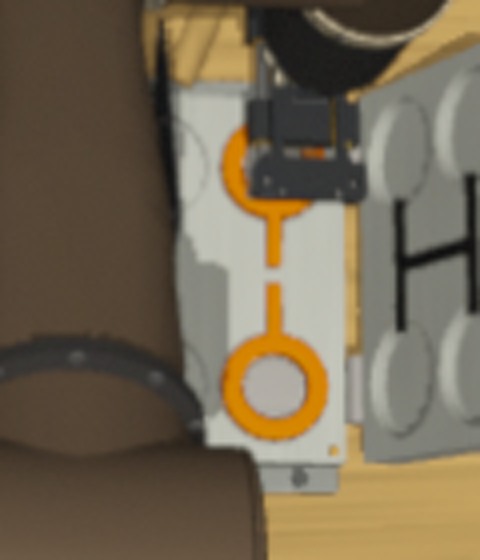

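```bash
python3 -m creep '{"jaw":[0.2,0.2,0.2,0.2,0.2,0.2,0.2,0.2,0.2,0.2],"translation":[[0.02,0.001,0],[0.02,0,0],[0.01,0,0],[0.005,0,0],[0.004,0,0],[0,0,0],[0,0,0],[0,0,0],[0,0,0],[0,0,0]],"roll":[0,0,0,0,0,0,0,0,0,0]}' 30
python3 g.py 0.6104 -0.2335 0.043 177
```

```text
time_s: 36.35
tcp_pos: [0.609, -0.2317, 0.0426]
eef_rot: [-93.1, 90.0, -6.1]
contact_force: [-0.7, 0.3, -0.7]
gripper_width: 0.0349
t36.4 tcp [ 0.609  -0.2317  0.0426] x [ 0.0005 -0.0001 -1.    ] jaw yaw 177.00 j [ -3.7  27.6 -14.5   0.  -47.8   0.7] w0.0349 F [-0.7  0.3 -0.7]
roll -0.0001 rad = -0.0 deg n>=0.0
local after roll [-0.0004 -0.0015 -0.0017] world [ 0.0014 -0.0018  0.0004] rows>=0.0
axes y [-0.9986  0.0523] z [0.0523 0.9986]
```

```bash
python3 -m creep '{"jaw":[1,1,1,1,1,1,1,1,1,1],"translation":[[0,0,0],[0,0,0],[0,0,0],[0,0,0],[0,0,0],[0,0,0],[0,0,0],[-0.005,0,0],[-0.01,0,0],[-0.01,0,0]],"roll":[0,0,0,0,0,0,0,0,0,0]}' 40
python3 g.py
python3 - <<'E'
from h import *
s=capture("scene");crop(s,150,110,160,140,4,"r10.png")
E
```

```text
time_s: 37.35
tcp_pos: [0.6088, -0.2313, 0.0681]
eef_rot: [25.6, 90.0, 112.6]
contact_force: [0.9, 1.2, -1.4]
gripper_width: 0.0144
t37.4 tcp [ 0.6088 -0.2313  0.0681] x [-0.0002  0.0004 -1.    ] jaw yaw 176.98 j [ -3.7  26.  -13.3  -0.  -50.8   0.7] w0.0144 F [ 0.9  1.2 -1.4]
```

View pics/r10.png

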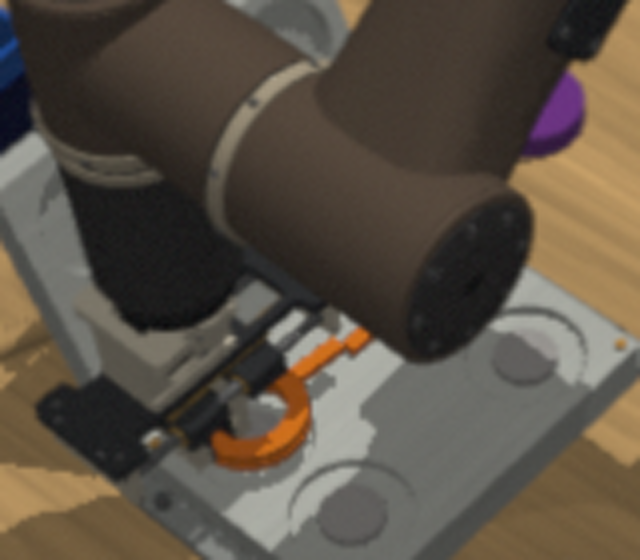

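```bash
python3 -m creep '{"jaw":[1,1,1,1,1,1,1,1,1,1],"translation":[[0,0,0.022],[0,0,0.03],[0,0,0.025],[0,0,0.015],[0,0,0],[0,0,0],[0.01,0,0],[0.005,0,0],[0.002,0,0],[0,0,0]],"roll":[0,0,0,0,0,0,0,0,0,0]}' 40
python3 g.py
python3 -m creep '{"jaw":[1,1,1,1,1,1,1,0.5,0.2,0.2],"translation":[[0.002,0,0],[0.002,0,0],[0.002,0,0],[0.001,0,0],[0.001,0,0],[0,0,0],[0,0,0],[0,0,0],[0,0,0],[0,0,0]],"roll":[0,0,0,0,0,0,0,0,0,0]}' 40
python3 g.py
python3 - <<'E'
from h import *
s=capture("scene");crop(s,150,110,160,140,4,"r11.png")
E
```

```text
time_s: 38.4
tcp_pos: [0.6132, -0.1404, 0.0494]
eef_rot: [100.6, 89.9, -172.4]
contact_force: [0.9, -1.9, -1.1]
gripper_width: 0.0147
t38.4 tcp [ 0.6132 -0.1404  0.0494] x [-0.0014 -0.0002 -1.    ] jaw yaw 176.95 j [  4.9  25.5 -17.2   0.  -47.4  -7.9] w0.0147 F [ 0.9 -1.9 -1.1]
time_s: 39.4
tcp_pos: [0.6135, -0.1394, 0.0421]
eef_rot: [26.5, 90.0, 113.5]
contact_force: [0.5, 0.4, -0.3]
gripper_width: 0.0314
t39.4 tcp [ 0.6135 -0.1394  0.0421] x [-0.0002  0.0005 -1.    ] jaw yaw 176.99 j [  4.9  26.  -17.6  -0.  -46.5  -7.9] w0.0314 F [ 0.5  0.4 -0.3]
```

View pics/r11.png

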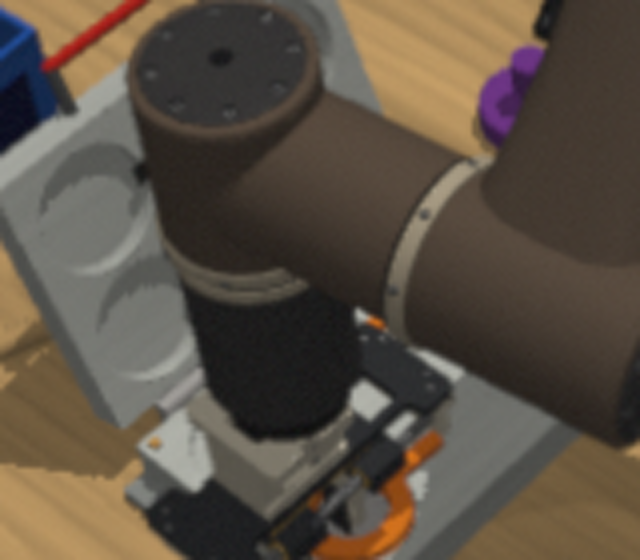

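```bash
python3 -m creep '{"jaw":[0.2,0.2,0.2,0.2,0.2,0.2,0.2,0.2,0.2,0.2],"translation":[[-0.02,0,0],[-0.03,0,0],[-0.02,0,0],[0,0.04,0],[0,0.04,0],[0,0,0],[0,0,0],[0,0,0],[0,0,0],[0,0,0]],"roll":[0,0,0,0,0,-0.149,-0.149,-0.149,-0.149,-0.149]}' 40
python3 -m creep '{"jaw":[0.2,0.2,0.2,0.2,0.2,0.2,0.2,0.2,0.2,0.2],"translation":[[0,0,0],[0,0,0],[0,0,0],[0,0,0],[0,0,0],[0,0,0],[0,0,0],[0,0,0],[0,0,0],[0,0,0]],"roll":[-0.149,-0.149,-0.149,-0.149,-0.149,-0.08,0,0,0,0]}' 40
python3 g.py 0.530 -0.137 0.043 87
python3 - <<'E'
from h import *
s=capture("scene");crop(s,150,110,160,140,4,"r12.png")
E
```

```text
time_s: 40.45
tcp_pos: [0.5337, -0.1354, 0.1124]
eef_rot: [-79.8, 90.0, 50.3]
contact_force: [0.3, -0.2, -0.2]
gripper_width: 0.0348
time_s: 41.45
tcp_pos: [0.5338, -0.1356, 0.1123]
eef_rot: [-107.7, 90.0, 69.2]
contact_force: [-0.9, -0.4, -0.2]
gripper_width: 0.0351
t41.5 tcp [ 0.5338 -0.1356  0.1123] x [ 0.  0. -1.] jaw yaw -93.12 j [  6.1  14.9 -23.8  -0.  -51.3  80.8] w0.0351 F [-0.9 -0.4 -0.2]
roll -0.0021 rad = -0.1 deg n>=0.0
local after roll [0.0693 0.0016 0.0037] world [-0.0038 -0.0014 -0.0693] rows>=1.4
axes y [-0.0523 -0.9986] z [-0.9986  0.0523]
```

View pics/r12.png

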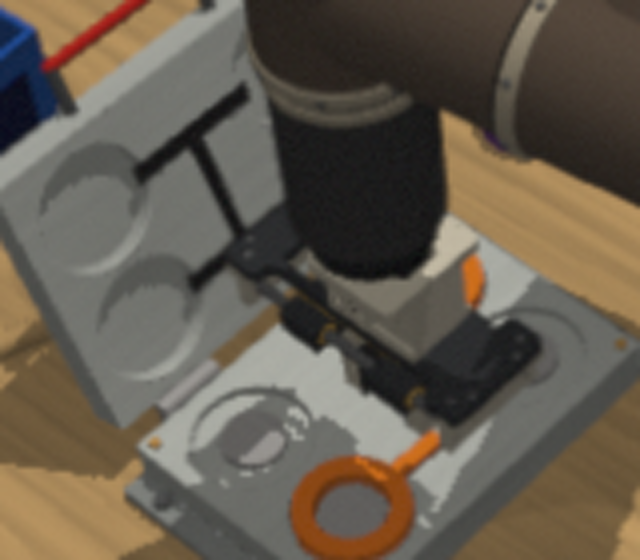

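The ring sits in the front pocket with its tail at (420,450). I'll re-grip it by the tail.

```bash
python3 -m creep '{"jaw":[0.2,0.2,0.2,0.2,0.2,0.2,1,1,1,1],"translation":[[0.02,0.0015,0.003],[0.025,0,0],[0.014,0,0],[0.006,0,0],[0.004,0,0],[0.001,0,0],[0,0,0],[0,0,0],[0,0,0],[0,0,0]],"roll":[0,0,0,0,0,0,0,0,0,0]}' 50
python3 g.py
python3 -m creep '{"jaw":[1,1,1,1,1,1,1,1,1,1],"translation":[[0,0,0],[0,0,0],[0,0,0],[-0.01,0,0],[-0.03,0,0],[-0.045,0,0],[-0.045,0,0],[-0.045,0,0],[-0.045,0,0],[-0.035,0,0]],"roll":[0,0,0,0,0,0,-0.12,-0.12,-0.12,-0.129]}' 50
python3 g.py 0.5045 0.1184 0.30 114.8
python3 - <<'E'
from h import *
s=capture("scene");crop(s,160,60,200,200,3,"r13.png")
E
```

```text
time_s: 42.5
tcp_pos: [0.531, -0.1369, 0.0428]
eef_rot: [-175.3, 89.9, 1.7]
contact_force: [0.0, 0.3, 2.5]
gripper_width: 0.0111
t42.5 tcp [ 0.531  -0.1369  0.0428] x [ 0.0009  0.     -1.    ] jaw yaw -93.05 j [  6.   19.7 -28.3   0.  -42.   80.9] w0.0111 F [0.  0.3 2.5]
time_s: 43.5
tcp_pos: [0.5306, -0.1372, 0.3009]
eef_rot: [152.4, 89.8, -2.3]
contact_force: [0.6, -0.0, -1.7]
gripper_width: 0.0112
t43.5 tcp [ 0.5306 -0.1372  0.3009] x [ 0.0027 -0.0001 -1.    ] jaw yaw -64.75 j [  6.    6.1  -8.7   0.  -75.1 109.2] w0.0112 F [ 0.6 -0.  -1.7]
roll 0.0079 rad = 0.5 deg n>=0.1
local after roll [ 0.0008 -0.2429 -0.0835] world [-0.0261  0.2556 -0.0009] rows>=5.1
axes y [ 0.4195 -0.9078] z [-0.9078 -0.4195]
```

View pics/r13.png

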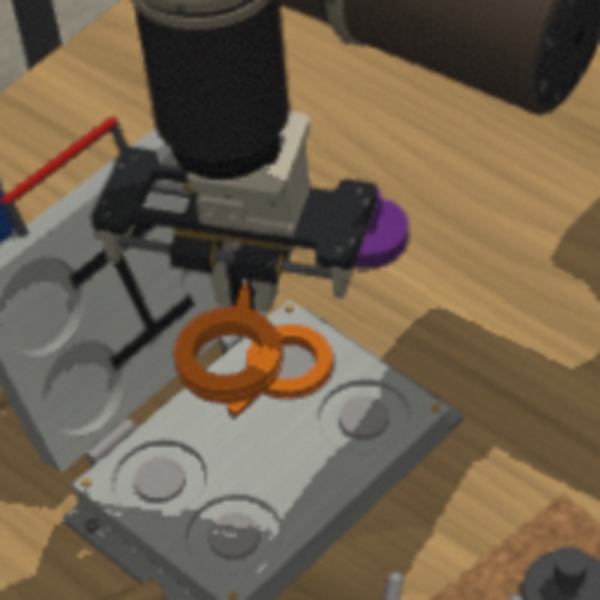

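```bash
python3 -m creep '{"jaw":[1,1,1,1,1,1,1,1,1,1],"translation":[[0,-0.025,-0.009],[0,-0.04,-0.014],[0,-0.045,-0.0155],[0,-0.045,-0.0155],[0,-0.04,-0.0135],[0,-0.03,-0.01],[0,-0.018,-0.006],[0.02,0,0],[0.02,0,0],[0.02,0,0]],"roll":[0.008,0,0,0,0,0,0,0,0,0]}' 50
python3 g.py 0.5045 0.1184 0.24 114.8
```

```text
time_s: 44.55
tcp_pos: [0.5052, 0.1189, 0.2366]
eef_rot: [-63.2, 90.0, 141.3]
contact_force: [0.5, 0.8, -1.1]
gripper_width: 0.0113
t44.5 tcp [0.5052 0.1189 0.2366] x [-0.0002  0.0002 -1.    ] jaw yaw -65.50 j [ 34.9   5.4 -17.9  -0.  -66.7  79.6] w0.0113 F [ 0.5  0.8 -1.1]
roll -0.0051 rad = -0.3 deg n>=0.0
local after roll [-0.0034  0.0002  0.0008] world [-0.0007 -0.0005  0.0034] rows>=0.1
axes y [ 0.4195 -0.9078] z [-0.9078 -0.4195]
```

```bash
python3 -m creep '{"jaw":[1,1,1,1,1,1,1,1,1,1],"translation":[[0.007,0,-0.009],[0.009,0,-0.009],[0.009,0,-0.009],[0,0,0],[0,0,0],[0,0,0],[0,0,0],[0,0,0],[0,0,0],[0,0,0]],"roll":[0,0,0,0,0,0,0,0,0,0]}' 50
python3 g.py 0.5526 0.1407 0.187 114.8
python3 - <<'E'
from h import *
s=capture("scene");crop(s,260,180,160,140,4,"r14.png")
E
```

```text
time_s: 45.55
tcp_pos: [0.5302, 0.1299, 0.2125]
eef_rot: [-174.5, 90.0, 30.1]
contact_force: [0.3, 0.2, -0.1]
gripper_width: 0.0113
t45.5 tcp [0.5302 0.1299 0.2125] x [ 0.0004  0.0002 -1.    ] jaw yaw -65.49 j [ 34.3   9.  -16.9   0.  -64.1  80.2] w0.0113 F [ 0.3  0.2 -0.1]
roll -0.0051 rad = -0.3 deg n>=0.0
local after roll [ 0.0255 -0.0004 -0.0248] world [ 0.0224  0.0108 -0.0255] rows>=0.7
axes y [ 0.4195 -0.9078] z [-0.9078 -0.4195]
```

View pics/r14.png

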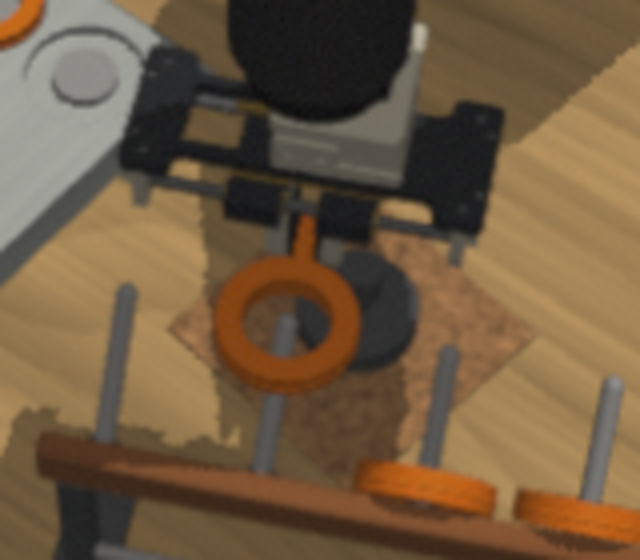

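The third ring's bore is over its peg tip (288,325). Lowering and releasing.

```bash
python3 -m creep '{"jaw":[1,1,1,1,1,0.5,0.3,0.3,0.3,0.3],"translation":[[0.009,0,-0.008],[0.009,0,-0.008],[0.007,0,-0.008],[0,0,0],[0,0,0],[0,0,0],[0,0,0],[0,0,0],[0,0,0],[-0.02,0,0]],"roll":[0,0,0,0,0,0,0,0,0,0]}'
python3 -m creep '{"jaw":[0.2,0.2,0.2,0.2,0.2,0.2,0.2,0.2,0.2,0.2],"translation":[[-0.04,0,0],[-0.04,0,0],[0,0,0.03],[0,0.035,0.035],[0,0.035,0.035],[0,0.04,0.03],[0,0.04,0],[0,0.04,0],[0,0.04,0],[0,0.04,0]],"roll":[0,0,0,0,0,0,0,0,0,0]}'
python3 - <<'E'
from h import *
s=capture("scene");crop(s,260,180,160,140,4,"r15.png")
E
python3 g.py 0.378 -0.222 0.30 177
```

```text
time_s: 46.6
tcp_pos: [0.5505, 0.1393, 0.2052]
eef_rot: [-2.4, 89.7, -157.9]
contact_force: [0.5, 0.9, -0.0]
gripper_width: 0.0306
time_s: 47.6
tcp_pos: [0.5461, -0.1614, 0.2878]
eef_rot: [160.1, 89.9, 4.6]
contact_force: [-0.0, 0.2, 1.1]
gripper_width: 0.0348
t47.6 tcp [ 0.5478 -0.1653  0.2869] x [-0.0003 -0.0019 -1.    ] jaw yaw -65.57 j [  2.9   8.9  -7.2   0.1 -73.9 111.5] w0.0349 F [ 4.5 -2.9  2.8]
roll -1.0921 rad = -62.6 deg n>=7.3
local after roll [-0.0133 -0.1666  0.0655] world [-0.1698 -0.0567  0.0131] rows>=3.6
axes y [ 0.9986 -0.0523] z [-0.0523 -0.9986]
```

View pics/r15.png

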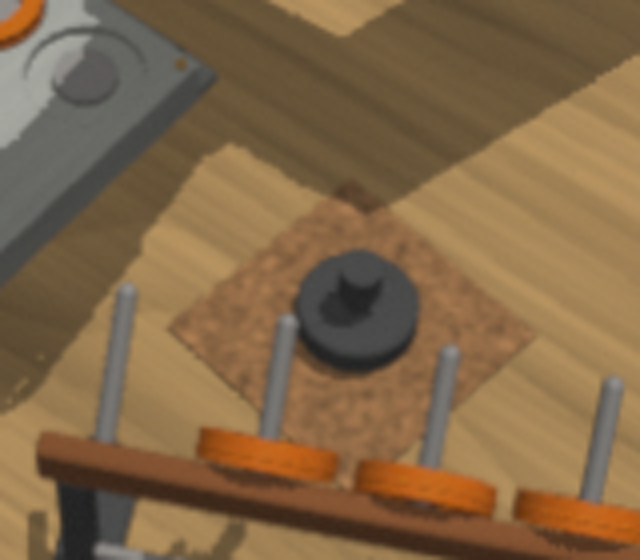

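Three rings hang at their roots. The last one is at the back on the robot side. I'll lift it by its wall too, and lay it on the flat face at mid-length for the re-grip.

```bash
python3 -m creep '{"jaw":[0.2,0.2,0.2,0.2,0.2,0.2,0.2,0.2,0.2,0.2],"translation":[[0,0,0],[0,0,0],[0,0,0],[0,0,0],[0,0,0],[0,0,0],[0,0,0],[0,0,0],[0,0,0],[0,0,0]],"roll":[0.149,0.149,0.149,0.149,0.149,0.149,0.149,0.149,0.149,0.149]}'
python3 -m creep '{"jaw":[0.2,0.2,0.2,0.2,0.2,0.2,0.2,0.2,0.2,0.2],"translation":[[0,0,0],[0,0,0],[0,0,0],[0,0,0],[0,0.04,-0.015],[0,0.045,-0.017],[0,0.045,-0.017],[0,0.035,-0.013],[0,0,0],[0,0,0]],"roll":[0.149,0.149,0.149,0.108,0,0,0,0,0,0]}'
python3 g.py 0.378 -0.222 0.10 177
```

```text
time_s: 48.65
tcp_pos: [0.5457, -0.1596, 0.2875]
eef_rot: [-117.3, 90.0, 1.4]
contact_force: [-0.1, -0.5, -0.2]
gripper_width: 0.035
time_s: 49.65
tcp_pos: [0.3776, -0.2142, 0.2881]
eef_rot: [-93.1, 89.9, -5.8]
contact_force: [0.4, -0.4, -0.0]
gripper_width: 0.0347
t49.6 tcp [ 0.3776 -0.2142  0.2881] x [ 0.0023 -0.0002 -1.    ] jaw yaw 177.29 j [ -3.3  -5.3 -21.8   0.  -73.4   0.6] w0.0347 F [ 0.4 -0.4 -0. ]
roll 0.0050 rad = 0.3 deg n>=0.0
local after roll [ 0.1881 -0.0004 -0.0077] world [ 0.0004 -0.0078 -0.1881] rows>=3.8
axes y [-0.9986  0.0523] z [0.0523 0.9986]
```

```bash
python3 -m creep '{"jaw":[0.2,0.2,0.2,0.2,0.2,0.2,0.2,0.2,0.2,0.2],"translation":[[0.02,0,-0.0075],[0.045,0,0],[0.045,0,0],[0.045,0,0],[0.04,0,0],[0.03,0,0],[0.005,0,0],[0,0,0],[0,0,0],[0,0,0]],"roll":[0.005,0,0,0,0,0,0,0,0,0]}' 40
python3 g.py 0.378 -0.222 0.0425 177
python3 - <<'E'
from h import *
s=capture("scene");crop(s,180,90,160,140,4,"r16.png")
E
```

```text
time_s: 50.65
tcp_pos: [0.3792, -0.2216, 0.0588]
eef_rot: [-95.8, 89.8, -8.7]
contact_force: [0.2, -0.3, 0.3]
gripper_width: 0.035
t50.6 tcp [ 0.3792 -0.2216  0.0588] x [ 0.003  -0.0005 -1.    ] jaw yaw 177.07 j [ -4.4   9.2 -40.9   0.  -39.7   1.4] w0.0350 F [ 0.2 -0.3  0.3]
roll 0.0013 rad = 0.1 deg n>=0.0
local after roll [ 0.0163  0.0012 -0.0005] world [-0.0012 -0.0004 -0.0163] rows>=0.3
axes y [-0.9986  0.0523] z [0.0523 0.9986]
```

View pics/r16.png

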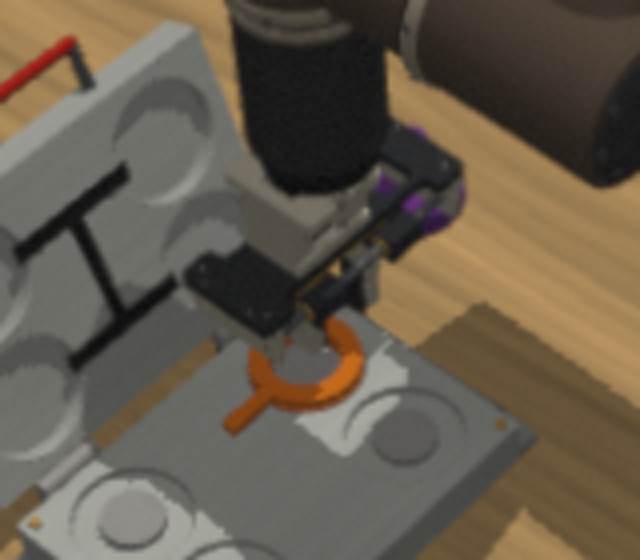

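```bash
python3 -m creep '{"jaw":[0.2,0.2,0.2,0.2,1,1,1,1,1,1],"translation":[[0.008,0.001,0],[0.005,0,0],[0.003,0,0],[0,0,0],[0,0,0],[0,0,0],[0,0,0],[0,0,0],[0,0,0],[0,0,0]],"roll":[0,0,0,0,0,0,0,0,0,0]}' 40
python3 g.py
python3 -m creep '{"jaw":[1,1,1,1,1,1,1,1,1,1],"translation":[[-0.005,0,0],[-0.015,0,0],[-0.02,0,0],[0,-0.015,0.02],[0,-0.03,0.03],[0,-0.025,0.028],[0,-0.014,0.014],[0,0,0],[0,0,0],[0,0,0]],"roll":[0,0,0,0,0,0,0,0,0,0]}' 40
python3 g.py
python3 - <<'E'
from h import *
s=capture("scene");crop(s,180,90,160,140,4,"r17.png")
E
```

```text
time_s: 51.7
tcp_pos: [0.3768, -0.2214, 0.0414]
eef_rot: [-108.9, 90.0, -21.9]
contact_force: [0.6, -1.3, 1.7]
gripper_width: 0.0143
t51.7 tcp [ 0.3768 -0.2214  0.0414] x [ 0.0002 -0.0001 -1.    ] jaw yaw 177.05 j [ -4.4  10.9 -42.1   0.  -37.    1.5] w0.0143 F [ 0.6 -1.3  1.7]
time_s: 52.7
tcp_pos: [0.4643, -0.1343, 0.0811]
eef_rot: [89.4, 89.9, 176.4]
contact_force: [-0.2, -0.6, 0.2]
gripper_width: 0.0143
t52.7 tcp [ 0.4643 -0.1343  0.0811] x [-0.001   0.0001 -1.    ] jaw yaw 177.01 j [  7.2  11.3 -34.   -0.  -44.8 -10.2] w0.0143 F [-0.2 -0.6  0.2]
```

View pics/r17.png

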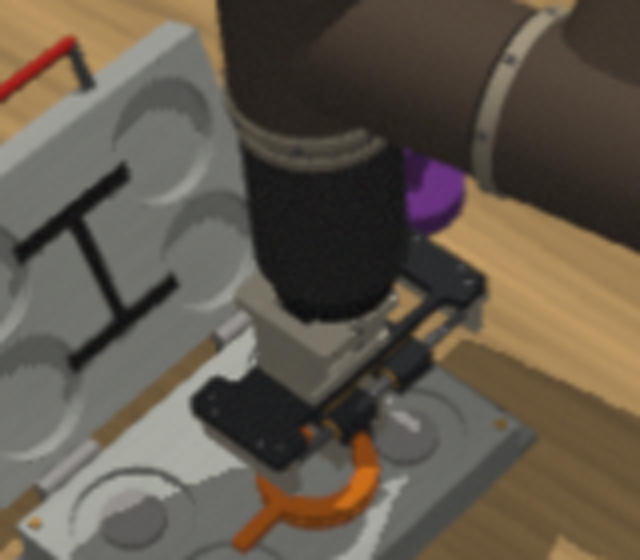

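```bash
python3 -m creep '{"jaw":[1,1,1,1,1,1,1,1,0.5,0.2],"translation":[[0.015,0,0],[0.01,0,0],[0.003,0,0],[0.0015,0,0],[0.001,0,0],[0.001,0,0],[0,0,0],[0,0,0],[0,0,0],[0,0,0]],"roll":[0,0,0,0,0,0,0,0,0,0]}' 40
python3 g.py
python3 -m creep '{"jaw":[0.2,0.2,0.2,0.2,0.2,0.2,0.2,0.2,0.2,0.2],"translation":[[0,0,0],[0,0,0],[-0.02,0,0],[-0.03,0,0],[-0.02,-0.03,0],[0,-0.04,0],[0,-0.018,0],[0,0,0],[0,0,0],[0,0,0]],"roll":[0,0,0,0,0,0,0,-0.149,-0.149,-0.149]}' 40
python3 -m creep '{"jaw":[0.2,0.2,0.2,0.2,0.2,0.2,0.2,0.2,0.2,0.2],"translation":[[0,0,0],[0,0,0],[0,0,0],[0,0,0],[0,0,0],[0,0,0],[0,0,0],[0,0,0],[0,0,0],[0,0,0]],"roll":[-0.149,-0.149,-0.149,-0.149,-0.149,-0.149,-0.149,-0.081,0,0]}' 40
python3 g.py 
python3 - <<'E'
from h import *
s=capture("scene");crop(s,180,90,160,140,4,"r18.png")
E
```

```text
time_s: 53.75
tcp_pos: [0.4655, -0.1338, 0.05]
eef_rot: [-88.7, 90.0, -1.6]
contact_force: [-0.3, -0.5, -0.1]
gripper_width: 0.0247
t53.8 tcp [ 0.4655 -0.1338  0.05  ] x [ 0.0005 -0.     -1.    ] jaw yaw 177.05 j [  7.3  14.  -35.8   0.  -40.1 -10.2] w0.0247 F [-0.3 -0.5 -0.1]
time_s: 54.75
tcp_pos: [0.5532, -0.1384, 0.1194]
eef_rot: [66.8, 90.0, 179.9]
contact_force: [0.4, -1.4, 0.4]
gripper_width: 0.0351
time_s: 55.75
tcp_pos: [0.5532, -0.1384, 0.1197]
eef_rot: [-14.5, 90.0, 162.4]
contact_force: [0.2, -0.8, 0.2]
gripper_width: 0.0351
t55.8 tcp [ 0.5532 -0.1384  0.1197] x [-0.0001  0.     -1.    ] jaw yaw -93.09 j [  5.6  16.1 -20.9  -0.  -53.   81.3] w0.0351 F [ 0.2 -0.8  0.2]
```

View pics/r18.png

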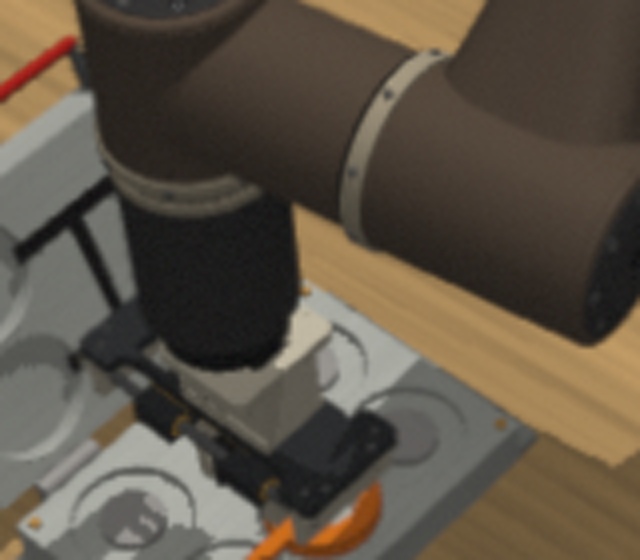

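```bash
python3 -m creep '{"jaw":[0.2,0.2,0.2,0.2,0.2,0.2,1,1,1,1],"translation":[[0.02,0,0],[0.025,0,0],[0.014,0,0],[0.006,0,0],[0.004,0,0],[0.001,0,0],[0,0,0],[0,0,0],[0,0,0],[0,0,0]],"roll":[0,0,0,0,0,0,0,0,0,0]}' 50
python3 g.py
python3 -m creep '{"jaw":[1,1,1,1,1,1,1,1,1,1],"translation":[[0,0,0],[0,0,0],[0,0,0],[-0.01,0,0],[-0.03,0,0],[-0.045,0,0],[-0.045,0,0],[-0.045,0,0],[-0.045,0,0],[-0.03,0,0]],"roll":[0,0,0,0,0,0,0.12,0.149,0.149,0.149]}' 50
python3 -m creep '{"jaw":[1,1,1,1,1,1,1,1,1,1],"translation":[[0,0,0],[0,0,0],[0,0,0],[0,0,0],[0,0,0],[0,0,0],[0,0,0],[0,0,0],[0,0,0],[0,0,0]],"roll":[0.149,0.149,0.149,0.149,0.149,0.149,0.149,0.149,0.149,0.149]}' 50
python3 g.py 0.5431 0.0374 0.30 114.8
python3 - <<'E'
from h import *
s=capture("scene");crop(s,160,60,200,200,3,"r19.png")
E
```

```text
time_s: 56.8
tcp_pos: [0.5535, -0.1383, 0.0502]
eef_rot: [-175.8, 89.9, 1.2]
contact_force: [-0.3, 0.1, 1.6]
gripper_width: 0.0112
t56.8 tcp [ 0.5535 -0.1383  0.0502] x [ 0.0009  0.     -1.    ] jaw yaw -92.94 j [  5.6  20.9 -25.    0.  -44.1  81.4] w0.0112 F [-0.3  0.1  1.6]
time_s: 57.8
tcp_pos: [0.5534, -0.1386, 0.304]
eef_rot: [-148.3, 89.8, -4.1]
contact_force: [0.1, -1.1, -1.6]
gripper_width: 0.0116
time_s: 58.8
tcp_pos: [0.5526, -0.1384, 0.2999]
eef_rot: [109.5, 90.0, 168.3]
contact_force: [-0.4, -0.5, -0.2]
gripper_width: 0.011
t58.8 tcp [ 0.5526 -0.1384  0.2999] x [-0.0008  0.0002 -1.    ] jaw yaw 148.85 j [  5.6   8.4  -6.1  -0.  -75.6 -36.8] w0.0110 F [-0.4 -0.5 -0.2]
roll 0.5942 rad = 34.0 deg n>=4.0
local after roll [0.0001 0.1636 0.0651] world [-0.0095  0.1758  0.0001] rows>=3.5
axes y [-0.4195  0.9078] z [0.9078 0.4195]
```

View pics/r19.png

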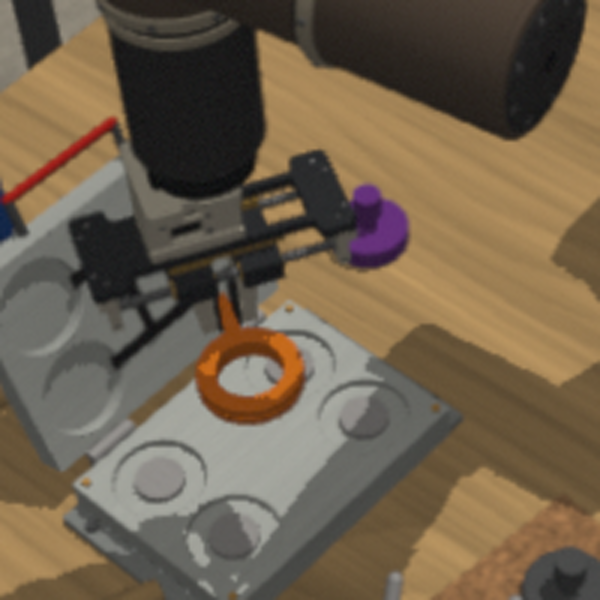

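```bash
python3 -m creep '{"jaw":[1,1,1,1,1,1,1,1,1,1],"translation":[[0,0,0],[0,0,0],[0,0,0],[0,0,0],[0,0.025,0.01],[0,0.035,0.014],[0,0.04,0.016],[0,0.035,0.014],[0,0.0286,0.011],[0,0,0]],"roll":[0.149,0.149,0.149,0.147,0,0,0,0,0,0]}' 50
python3 g.py 0.5431 0.0374 0.24 114.8
```

```text
time_s: 59.85
tcp_pos: [0.5419, 0.0402, 0.3]
eef_rot: [83.6, 90.0, 109.1]
contact_force: [0.3, 0.1, -0.6]
gripper_width: 0.011
t59.9 tcp [0.5419 0.0402 0.3   ] x [-0.0002  0.0006 -1.    ] jaw yaw 115.53 j [ 24.9   5.8  -9.1  -0.  -75.1 -89.3] w0.0110 F [ 0.3  0.1 -0.6]
roll 0.0127 rad = 0.7 deg n>=0.1
local after roll [ 0.06   -0.0031 -0.0001] world [ 0.0012 -0.0028 -0.06  ] rows>=1.2
axes y [-0.4195  0.9078] z [0.9078 0.4195]
```

```bash
python3 -m creep '{"jaw":[1,1,1,1,1,1,1,1,1,1],"translation":[[0.03,-0.003,0],[0.03,0,0],[0.009,0,0.009],[0.009,0,0.009],[0.009,0,0.009],[0,0,0],[0,0,0],[0,0,0],[0,0,0],[0,0,0]],"roll":[0.012,0,0,0,0,0,0,0,0,0]}' 50
python3 g.py 0.5912 0.0597 0.187 114.8
python3 - <<'E'
from h import *
s=capture("scene");crop(s,240,170,160,140,4,"r20.png")
E
```

```text
time_s: 60.85
tcp_pos: [0.5683, 0.0458, 0.2133]
eef_rot: [-1.4, 90.0, 23.1]
contact_force: [0.3, -1.1, -0.6]
gripper_width: 0.0109
t60.9 tcp [0.5683 0.0458 0.2133] x [ 0.0008  0.0003 -1.    ] jaw yaw 114.49 j [ 24.3  11.2 -14.    0.  -64.7 -89.8] w0.0109 F [ 0.3 -1.1 -0.6]
roll -0.0055 rad = -0.3 deg n>=0.0
local after roll [0.0264 0.003  0.0266] world [ 0.0229  0.0139 -0.0263] rows>=0.8
axes y [-0.4195  0.9078] z [0.9078 0.4195]
```

View pics/r20.png

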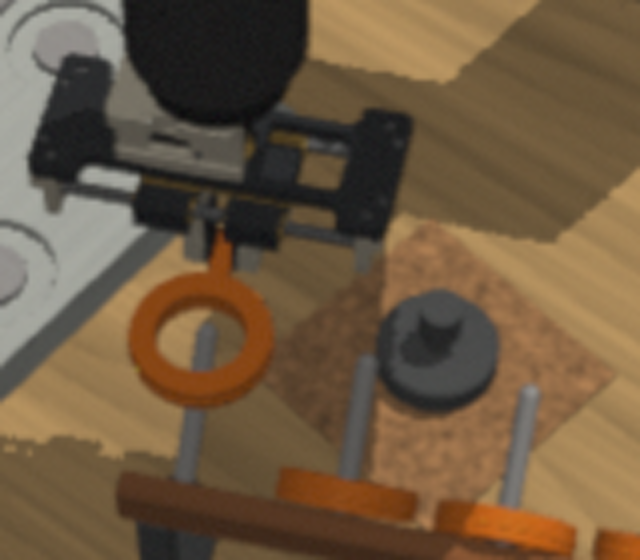

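```bash
python3 -m creep '{"jaw":[1,1,1,1,1,0.5,0.3,0.3,0.3,0.3],"translation":[[0.009,0.003,0.009],[0.009,0,0.009],[0.008,0,0.008],[0,0,0],[0,0,0],[0,0,0],[0,0,0],[0,0,0],[0,0,0],[-0.02,0,0]],"roll":[0,0,0,0,0,0,0,0,0,0]}'
python3 g.py
python3 -m creep '{"jaw":[0.3,0.3,0.3,0.3,0.3,0.3,0.3,0.3,0.3,0.3],"translation":[[-0.04,0,0],[-0.045,0,0],[-0.045,0,-0.01],[-0.03,0,-0.02],[0,-0.02,0],[0,-0.04,0],[0,-0.04,0],[0,-0.04,0],[0,-0.02,0],[0,0,0]],"roll":[0,0,0,0,0,0,0,0,0,0]}'
python3 g.py 0.4875 -0.38 0.36 87
python3 - <<'E'
from h import *
s=capture("scene");crop(s,250,170,160,140,4,"r21.png")
s=capture("scene");crop(s,100,60,240,200,3,"r22.png")
E
```

```text
time_s: 61.9
tcp_pos: [0.5891, 0.0589, 0.2047]
eef_rot: [168.8, 89.7, -166.7]
contact_force: [-0.3, 0.1, -0.1]
gripper_width: 0.0306
t61.9 tcp [0.5891 0.0589 0.2047] x [-0.0043 -0.001  -1.    ] jaw yaw 114.46 j [ 24.6  13.8 -11.7  -0.1 -64.7 -90.1] w0.0306 F [-0.3  0.1 -0.1]
time_s: 62.9
tcp_pos: [0.6302, -0.1012, 0.3659]
eef_rot: [176.2, 89.9, -159.5]
contact_force: [0.4, 0.4, -0.8]
gripper_width: 0.0309
t62.9 tcp [ 0.6302 -0.1012  0.3659] x [-0.0012 -0.0005 -1.    ] jaw yaw 114.31 j [  8.4  14.2   9.4   0.  -85.3 -74.1] w0.0309 F [ 0.4  0.4 -0.8]
roll 0.4767 rad = 27.3 deg n>=3.2
local after roll [ 0.006  -0.2859 -0.1279] world [-0.1427 -0.2788 -0.0059] rows>=6.3
axes y [0.0523 0.9986] z [ 0.9986 -0.0523]
```

View pics/r21.png

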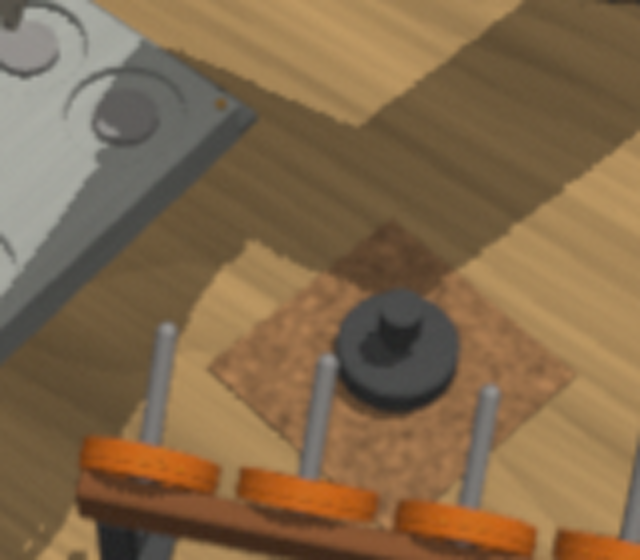

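View pics/r22.png

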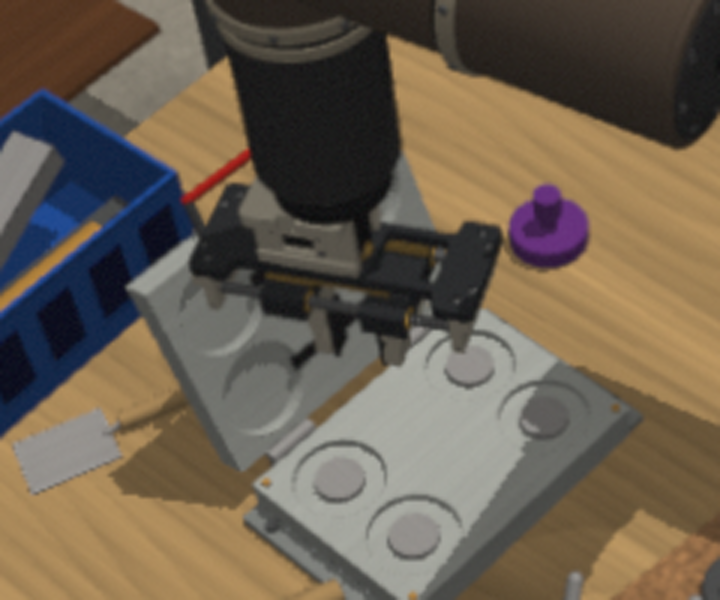

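All four rings are at the rail on pegs of their own, the mould is empty, and the weight is unmoved on the mat. Next I fetch the handle to shut the lid.

```bash
python3 -m creep '{"jaw":[0.3,0.3,0.3,0.3,0.3,0.3,0.3,0.3,0.3,0.3],"translation":[[0,0,0],[0,0,0],[0,0,0],[0,0,0],[0,-0.03,-0.013],[0,-0.045,-0.02],[0,-0.045,-0.02],[0,-0.045,-0.02],[0,-0.045,-0.02],[0,-0.04,-0.018]],"roll":[0.12,0.12,0.12,0.117,0,0,0,0,0,0]}'
python3 g.py 0.4844 -0.3943 0.30 87
```

```text
time_s: 64.0
tcp_pos: [0.5053, -0.3434, 0.3677]
eef_rot: [-14.4, 89.9, -17.1]
contact_force: [0.9, -0.3, 0.7]
gripper_width: 0.0305
t64.0 tcp [ 0.5053 -0.3434  0.3677] x [ 0.0014 -0.0004 -1.    ] jaw yaw 87.23 j [-15.9  11.3   6.    0.  -84.6 -76.9] w0.0305 F [ 0.9 -0.3  0.7]
roll 0.0040 rad = 0.2 deg n>=0.0
local after roll [ 0.0677 -0.0519 -0.0183] world [-0.0209 -0.0509 -0.0677] rows>=1.7
axes y [0.0523 0.9986] z [ 0.9986 -0.0523]
```

```bash
python3 -m creep '{"jaw":[0.3,0.3,0.3,0.3,0.3,0.3,0.3,0.3,0.3,0.3],"translation":[[0,-0.03,-0.01],[0,-0.018,-0.006],[0.03,0,0],[0.03,0,0],[0.007,0,0],[0,0,0],[0,0,0],[0,0,0],[0,0,0],[0,0,0]],"roll":[0.004,0,0,0,0,0,0,0,0,0]}'
python3 g.py 0.4844 -0.3943 0.248 87
python3 - <<'E'
from h import *
s=capture("scene");crop(s,140,20,150,150,4,"r23.png")
E
```

```text
time_s: 65.0
tcp_pos: [0.4883, -0.3901, 0.3005]
eef_rot: [-24.1, 89.9, -27.2]
contact_force: [-0.5, -0.2, 0.2]
gripper_width: 0.0307
t65.0 tcp [ 0.4883 -0.3901  0.3005] x [ 0.001  -0.0005 -1.    ] jaw yaw 86.93 j [-20.7  13.7   0.7   0.  -76.9 -72.3] w0.0307 F [-0.5 -0.2  0.2]
roll -0.0012 rad = -0.1 deg n>=0.0
local after roll [ 0.0525 -0.0044 -0.0037] world [-0.0039 -0.0042 -0.0525] rows>=1.1
axes y [0.0523 0.9986] z [ 0.9986 -0.0523]
```

View pics/r23.png

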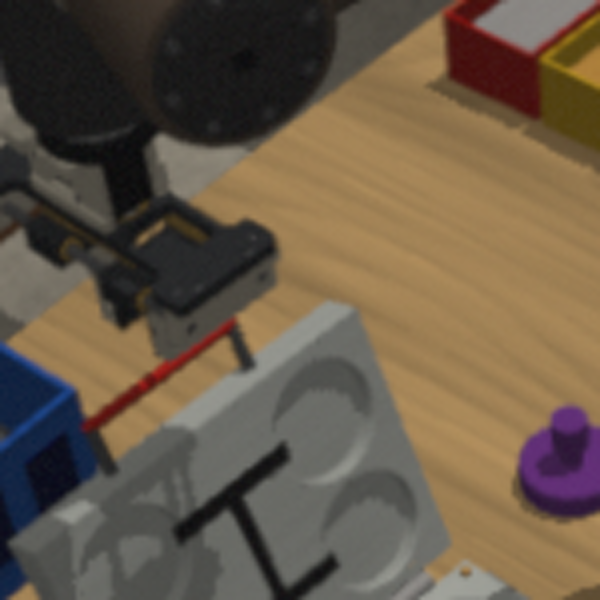

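```bash
python3 -m creep '{"jaw":[0.3,0.3,0.3,0.3,0.3,0.3,1,1,1,1],"translation":[[0,-0.004,-0.002],[0.015,0,0],[0.02,0,0],[0.012,0,0],[0.0055,0,0],[0,0,0],[0,0,0],[0,0,0],[0,0,0],[0,0,0]],"roll":[0,0,0,0,0,0,0,0,0,0]}' 20
python3 g.py
python3 - <<'E'
import numpy as np
th=np.radians(5.17+np.linspace(109.8,0,23));y=.244*np.cos(th);z=.244*np.sin(th)
for i in range(22): print(i,"x %.4f  y %.4f"%(-(z[i+1]-z[i]),(y[i+1]-y[i])))
E
```

```text
time_s: 66.05
tcp_pos: [0.4861, -0.3942, 0.2479]
eef_rot: [-41.3, 89.9, -44.4]
contact_force: [-0.6, -2.7, 0.6]
gripper_width: 0.0091
t66.0 tcp [ 0.4861 -0.3942  0.2479] x [ 0.0009 -0.0009 -1.    ] jaw yaw 86.93 j [-21.2  15.2  -4.1   0.  -70.6 -71.9] w0.0091 F [-0.6 -2.7  0.6]
0 x -0.0081  y 0.0196
1 x -0.0064  y 0.0203
2 x -0.0046  y 0.0207
3 x -0.0028  y 0.0211
4 x -0.0009  y 0.0212
5 x 0.0009  y 0.0212
6 x 0.0028  y 0.0211
7 x 0.0046  y 0.0207
8 x 0.0064  y 0.0203
9 x 0.0081  y 0.0196
10 x 0.0098  y 0.0189
11 x 0.0114  y 0.0179
12 x 0.0129  y 0.0169
13 x 0.0143  y 0.0157
14 x 0.0156  y 0.0144
15 x 0.0168  y 0.0130
16 x 0.0179  y 0.0115
17 x 0.0188  y 0.0099
18 x 0.0196  y 0.0082
19 x 0.0202  y 0.0064
20 x 0.0207  y 0.0047
21 x 0.0211  y 0.0028
```

```bash
python3 -m creep '{"jaw":[1,1,1,1,1,1,1,1,1,1],"translation":[[0,0,0],[-0.0081,0.0196,0],[-0.0064,0.0203,0],[-0.0046,0.0207,0],[-0.0028,0.0211,0],[-0.0009,0.0212,0],[0.0009,0.0212,0],[0.0028,0.0211,0],[0.0046,0.0207,0],[0,0,0]],"roll":[0,0,0,0,0,0,0,0,0,0]}' 25
python3 g.py
python3 -m creep '{"jaw":[1,1,1,1,1,1,1,1,1,1],"translation":[[0.0064,0.0203,0],[0.0081,0.0196,0],[0.0098,0.0189,0],[0.0114,0.0179,0],[0.0129,0.0169,0],[0.0143,0.0157,0],[0.0156,0.0144,0],[0.0168,0.013,0],[0,0,0],[0,0,0]],"roll":[0,0,0,0,0,0,0,0,0,0]}' 25
python3 g.py
```

```text
time_s: 67.05
tcp_pos: [0.4953, -0.2264, 0.2623]
eef_rot: [13.2, 89.9, 10.2]
contact_force: [0.6, 0.5, 2.5]
gripper_width: 0.0091
t67.0 tcp [ 0.4953 -0.2264  0.2623] x [ 0.0018  0.0003 -1.    ] jaw yaw 87.04 j [ -4.    6.9 -12.7  -0.  -70.3 -89. ] w0.0091 F [0.6 0.5 2.5]
time_s: 68.05
tcp_pos: [0.5025, -0.0912, 0.1663]
eef_rot: [80.2, 90.0, 77.2]
contact_force: [1.8, 4.2, -0.4]
gripper_width: 0.0092
t68.0 tcp [ 0.5025 -0.0912  0.1663] x [ 0.0001  0.0005 -1.    ] jaw yaw 86.97 j [  11.8    7.9  -24.7   -0.   -57.3 -104.8] w0.0092 F [ 1.8  4.2 -0.4]
```

```bash
python3 -m creep '{"jaw":[1,1,1,1,1,1,1,1,1,1],"translation":[[0.0179,0.0115,0],[0.0188,0.0099,0],[0.0196,0.0082,0],[0.0202,0.0064,0],[0.012,0.003,0],[0.01,0.002,0],[0.008,0.0012,0],[0.005,0.0008,0],[0.004,0.0004,0],[0,0,0]],"roll":[0,0,0,0,0,0,0,0,0,0]}' 25
python3 g.py
```

```text
time_s: 69.05
tcp_pos: [0.5049, -0.0484, 0.0509]
eef_rot: [11.1, 90.0, 8.0]
contact_force: [3.2, 2.5, -2.1]
gripper_width: 0.0092
t69.0 tcp [ 0.5049 -0.0484  0.0509] x [ 0.0008  0.0001 -1.    ] jaw yaw 86.92 j [  16.7   15.8  -33.     0.   -41.2 -109.8] w0.0092 F [ 3.2  2.5 -2.1]
```

Lower by small steps until the lid seats, watching the force.

```bash
python3 -m creep '{"jaw":[1,1,1,1,1,1,1,1,1,1],"translation":[[0.001,0,0],[0.001,0,0],[0.001,0,0],[0.001,0,0],[0,0,0],[0,0,0],[0,0,0],[0,0,0],[0,0,0],[0,0,0]],"roll":[0,0,0,0,0,0,0,0,0,0]}' 25
python3 g.py
python3 -m creep '{"jaw":[0.545,0.545,0.545,0.545,0.545,0.545,0.545,0.545,0.545,0.545],"translation":[[0,0,0],[0,0,0],[0,0,0],[0,0,0],[-0.01,0,0],[-0.02,0,0],[-0.03,0,0],[-0.03,0,0],[-0.03,0,0],[-0.03,0,0]],"roll":[0,0,0,0,0,0,0,0,0,0]}' 25
python3 -m creep '{"jaw":[0.5,0.5,0.5,0.5,0.5,0.5,0.5,0.5,0.5,0.5],"translation":[[-0.04,0,0],[-0.04,0,0],[-0.03,0.02,0],[0,0.045,-0.005],[0,0.045,-0.01],[0,0.045,-0.01],[0,0.045,-0.01],[0,0.045,-0.01],[0,0.04,-0.01],[0,0,0]],"roll":[0,0,0,0,0,0,0,0,0,0]}' 25
python3 g.py
python3 - <<'E'
from h import *
s=capture("scene");cv2.imwrite("pics/f1.png",s["image"][:,:,::-1])
t=capture("top");cv2.imwrite("pics/f2.png",t["image"][:,:,::-1])
crop(s,170,130,160,140,5,"f3.png")
E
```

```text
time_s: 70.05
tcp_pos: [0.5049, -0.0481, 0.0474]
eef_rot: [28.0, 89.9, 24.9]
contact_force: [2.8, 5.3, -2.2]
gripper_width: 0.0089
t70.0 tcp [ 0.5049 -0.0481  0.0474] x [ 0.0013  0.0006 -1.    ] jaw yaw 86.92 j [  16.8   16.1  -33.2   -0.   -40.6 -109.8] w0.0089 F [ 2.8  5.3 -2.2]
time_s: 71.05
tcp_pos: [0.504, -0.0486, 0.1991]
eef_rot: [3.4, 90.0, 0.3]
contact_force: [1.7, 0.0, -0.0]
gripper_width: 0.0205
time_s: 72.05
tcp_pos: [0.4637, 0.2426, 0.3073]
eef_rot: [134.1, 90.0, 131.2]
contact_force: [0.0, 0.0, -0.3]
gripper_width: 0.0217
t72.0 tcp [0.4637 0.2426 0.3073] x [-0.0002  0.0002 -1.    ] jaw yaw 87.14 j [  49.1    3.6  -10.6   -0.   -75.8 -142. ] w0.0217 F [ 0.   0.  -0.3]
```

View pics/f1.png

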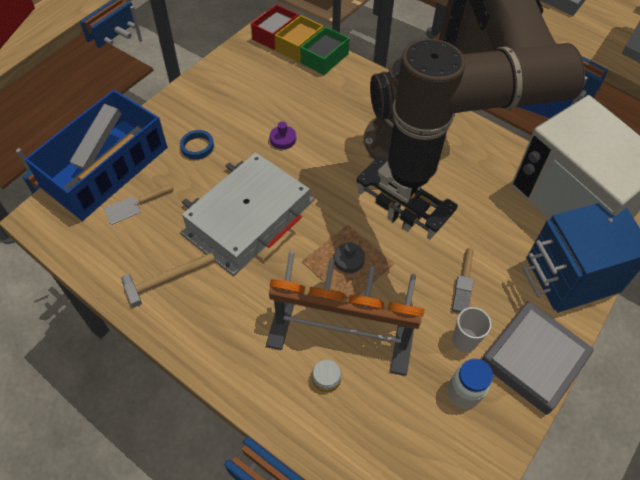

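View pics/f2.png

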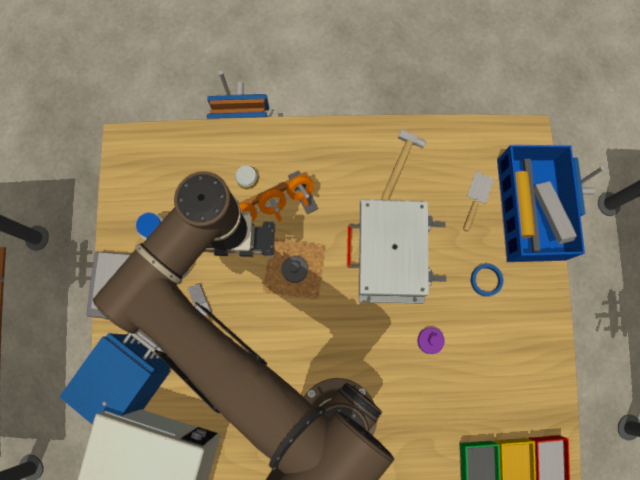

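View pics/f3.png

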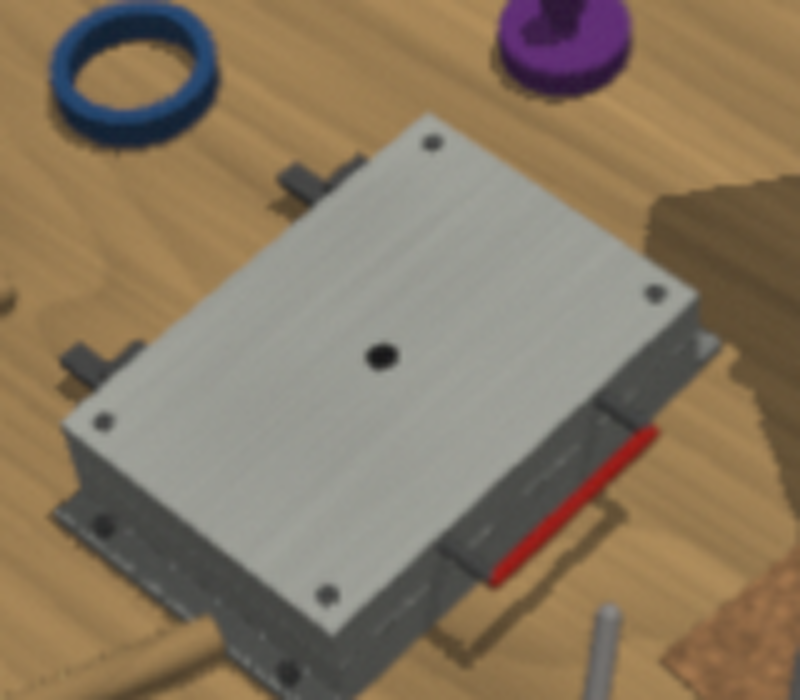

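The lid is flat and shut, and the weight stands on the mat at (348,257). Last check before handing in: handle pixels against the start, and a crop of the rings.

```bash
python3 - <<'E'
from h import *
s=capture("scene");t=capture("top")
f=lambda h:((h[...,0]<6)|(h[...,0]>174))&(h[...,1]>170)&(h[...,2]>70)
for c in (t,s):
  for st,ce,m in blob(c,f): print(st,ce)
a=cv2.resize(s["image"][215:355,250:440,::-1],None,fx=3,fy=3,interpolation=2);cv2.imwrite("pics/f4.png",a)
E
```

```text
[348 226   3  41  67] [348.6119403  247.80597015]
[530 436  39  44 362] [553.50828729 451.93370166]
[  0   0  34  46 909] [12.16611661 15.54125413]
[251   5  47  42 245] [270.2122449   19.31836735]
[268 216  33  31 129] [284.13953488 230.57364341]
```

View pics/f4.png

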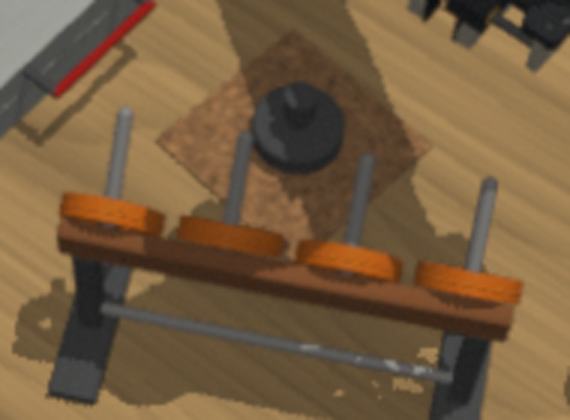

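The handle is back at its starting pixels ((348.6,247.8) and (284.1,230.6)). The four rings lie against the rail, and the whole weight is on the mat.

```bash
python3 -c "
from plant import *
print(close_job())"
```

```text
the job is handed in; nothing more can be done
None
```

The job is done and handed in at about 72 s of the 210 s allowed. In the order asked:
- **Weight:** I stood the iron weight on the cork mat.
- **Lid opened:** I swung the lid back onto its stop and it stayed open by itself.
- **Rings:** All four orange rings were there. I took them out and hung each on its own peg, where it slid to the rail.
- **Lid shut:** I then closed the lid fully.

The two rings nearest the hinge could not be gripped by their tails beside the open lid. I lifted each by its wall, laid it down on the mould, and gripped it again by the tail.

My last checks in the pictures:
- The handle is within a fraction of a pixel of where it was at the start in both cameras, so the lid is shut.
- All four rings lie against the rail.
- The weight's base is well inside the mat's edges.
- The gripper is clear of everything, and the other things look unmoved by eye.

Not everything agreed. The two cameras differed by 3 to 6 mm, so I used the handle's position found by touch as the reference. On the first tail grip the fingers closed too high, so I opened and gripped again lower. I noticed no knock to the weight and no slip of the grip.

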